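Show the notched pantry tag to the label reader

TASK

Wake the label reader by pressing its three round keys down fully, one at a time, from the smallest to the largest. Then take the one glass tag that has a notched corner out of the wooden rack by its clear end, and show its frosted label to the reader's eye: label side tilted up, squarely facing the eye, 13 cm straight in front of it, fingers clear of the frosted part. Leave the two plain tags in the rack and the other things where they stand; the program finishes while the gripper still holds the tag there, still and touching nothing else.

Things in the scene. Friction and masses are not known exactly. Their poses are not given: they have to be found in the camera images.
- key_small (a joint): travel of the smallest round key (cap 16 mm across) of the reader: 0 up, 0.006 m fully down; a spring returns it, 4 N push it fully down. It is pressed straight down. The three keys stand in a row 46 mm apart on the reader's deck in any order
- key_medium (a joint): the same for the middle-sized key (cap 24 mm across)
- key_large (a joint): the same for the largest key (cap 32 mm across)
- key_small_top (a point): centre of the top of the smallest key, moves with it
- key_medium_top (a point): centre of the top of the middle-sized key
- key_large_top (a point): centre of the top of the largest key
- reader: fixed white label reader: a flat deck 155 mm deep, 150 mm wide, 24 mm high, with a stem 40 mm wide and 210 mm high at its far end (66 mm behind the centre) that carries the eye. Origin at the centre of its underside, x towards the stem, away from the robot, z up. The row of keys runs along its y, 44 mm in front of the centre
- eye: the reader's eye, a round black window 34 mm across on a round white head 42 mm across at the top of the stem, 224 mm above the worktop. Origin at the centre of the window; it looks along its own -x axis, towards the robot and 40 degrees downwards
- read_spot (a point): the point 130 mm straight in front of the eye where the label is read, about 140 mm above the worktop and above the row of keys; axes as the eye's (x points to the eye)
- tag: pale clear glass plate 120 mm long, 50 high, 6 thick, 45 g, standing on a long edge in a rack slot (bottom 8, top 58 mm above the worktop). One upper corner has a 14 x 14 mm notch: the frosted end. Origin: middle of the bottom edge; x to the notched end, z up, y out of the label face (label seen with notch up: frosted end at left). Hold it by the clear end, 35 mm from the middle
- label (a point): centre of the frosted label, on the label face: 38 mm from the plate's middle towards the notched end, 25 mm above its bottom edge; the frosted field is 44 mm long and covers the plate's height; axes as the tag's (y out of the label)
- blank_a: plain clear glass tag of the same size without notch or label, in another slot of the rack; stays there. Origin at the middle of the bottom edge, x along the plate
- blank_b: second plain tag, the same
- rack: fixed wooden rack, 90 mm long (x), 112 mm wide (y), 20 mm high, with three parallel slots along x, 36 mm apart, 7.6 mm wide, 12 mm deep and open at the ends; tags overhang it by 15 mm at each end. Origin at the centre of its underside
- salt: salt shaker, 44 mm across, 90 mm high; bystander
- cup: small green and white cup with a handle, 64 x 89 x 48 mm; bystander
- tea_light: tea light, 38 mm across, 15 mm high; bystander
- peg: wooden clothes peg, 72 x 15 x 12 mm; bystander
- cap: round bottle cap, 30 mm across, 12 mm high; bystander
Things that resemble listed ones, but are neither listed nor needed, are in the scene too. Leave any green look-alike of the tag alone.

How it is judged:
On the way, in this order (a step that is already met when the one before it is completed fails the run):
1. the smallest key is pressed, alone (value of joint key_small above 0.004 m and value of joint each of key_medium, key_large below 0.002 m), for 0.04 s.
2. then the middle-sized key, alone (value of joint key_medium above 0.004 m and value of joint each of key_small, key_large below 0.002 m), for 0.04 s.
3. then the largest key, alone (value of joint key_large above 0.004 m and value of joint each of key_small, key_medium below 0.002 m), for 0.04 s.
4. then the notched tag is lifted out of the rack (height (world z) of tag above 0.03 m and contact force between the fingers and tag above 0.5 N), for 0.1 s.
At the end, for the whole second after the job is handed in: The gripper holds the notched tag still in the air with its grasp at least 34 mm from the label's centre; the label's centre is within 35 mm of the read spot, the label faces the eye within 0.40 rad and is tilted up; the tag does not touch the reader and all keys are up (distance between label and read_spot below 0.035 m and angle between the y axis of tag and the x axis of eye, either way round below 0.4 rad and angle between tag's own y axis and vertical below 1.4 rad and distance between the grasp point and label above 0.034 m and contact force between the fingers and tag above 0.5 N and contact force between tag and reader below 0.1 N and height (world z) of tag above 0.07 m and linear speed of tag below 0.03 m/s and angular speed of tag below 0.3 rad/s and value of joint each of key_small, key_medium, key_large below 0.002 m); the arm keeps its last pose, push and grip.
It fails at once if a plain tag is taken out of the rack or shifted by more than 25 mm (distance of any of blank_a, blank_b from where it was at the start of the episode above 0.025 m).
It fails at once if a bystander is moved by more than 25 mm (distance of any of salt, cup, tea_light, peg, cap from where it was at the start of the episode above 0.025 m).
It fails at once if two keys are pressed together (value of joint each of key_small, key_medium above 0.003 m or value of joint each of key_small, key_large above 0.003 m or value of joint each of key_medium, key_large above 0.003 m).
It also fails if it takes over 54 s, if anything falls off the work surface, if the arm or the gripper's body presses on something with over 40 N, if the wrist force passes 120 N, or if a joint passes its speed limit or range.

ROBOT

A 6-joint arm with a two-finger parallel gripper is mounted at the origin on a cart in front of the work surface, level with it; the furniture and walls round the work are solid. World frame = base frame: x ahead of the robot, y to its left, z up, the work surface at z = 0. Lengths are in m, angles in rad, forces in N, time in s.
With the tool pointing down it reaches from about 0.325 to 0.875 m from the base axis. Payload 4.4 kg.
Tool frame: the origin (TCP) lies at the very end of the fingers, on their centre line; the grasp point (between the pads) lies 19 mm behind it (robot.grasp_offset is the distance from the TCP to the grasp point, in m); z points along the fingers, y is the direction in which the jaws open and shut (so a half turn about z gives the same grasp; the last joint's range is limited). The gripper opens to 85 mm and grips with 20 to 120 N. Pads are 22 mm wide; open, the fingers measure 114 mm over their backs; the gripper's body (76 mm by 85 mm) begins 54 mm behind the grasp point. The pads swing forward as they close: fully open they stand 13 mm farther back than shut.
Start: joints at [0.955, 0.207, 1.542, -0, 1.393, -0.15], TCP at [0.258, 0.514, 0.211] pointing down, gripper open.
Joint ranges: [-2.73, 2.73], [-0.86, 2.22], [0.23, 2.46], [-1.11, 4.25], [0.08, 2.63], [-2.82, 2.82]. Speed limits (rad/s): [2.79, 2.79, 3.14, 3.14, 3.14, 3.14].

INTERFACE

Orientations are given as a unit quaternion [x, y, z, w].
In Python, from station import robot gives the robot as it stands. The module is installed in compiled form; this text tells all that it offers.
- The arm moves only by the shell command python3 -m creep 'ROWS' [FORCE]. ROWS is JSON, a list of rows, each an object of numbers: "wx", "wy", "wz": the turn, a rotation vector about the tool's x, y, z in degrees; "tx", "ty", "tz": the shift along the tool's x, y, z in cm; "claw": the finger opening in cm, from 0 to 8.54. In form: [{"wx": .., "wy": .., "wz": .., "tx": .., "ty": .., "tz": .., "claw": ..}, ...]. A call has 1 to 12 rows; each row is the pose to reach, as a shift and turn from the pose commanded when the call began, along the tool's axes at that moment; what a row does not reach only later rows make up. A row lasts 1/10 s, in which the tool goes at most 50 mm and 8.59 degrees, less where a joint would pass 70% of its speed; a pose out of reach is approached as far as the arm can. A call with a gripper value outside its range is refused whole. The fingers move at their own pace and stop on an object; FORCE is the grip in N (left out, the last holds). Time passes only in rows, so rows that repeat a pose let the fingers close. It gives the time, the measured TCP pose, the force and the opening at its end, in the units of the state.
- robot.read_state(): the state, without advancing time (a new reading comes with each control period).
- robot.snapshot(name): name is "scene" or "top" or "wrist"; returns the picture (384x512x3 uint8, red, green, blue); there is no depth.
- robot.camera_model(name): a dict with "fx", "fy", "cx", "cy" (pixels), "rvec" (rotation vector, rad) and "tvec" (3), from world to camera coordinates, as OpenCV has them. Camera axes: x right, y down, z forward; pixel columns grow to the right and rows downward; lengths in m; the calibration is good to about 2 mm. The wrist camera is an equidistant fisheye: a pixel r from the principal point sees the ray r / f radians off the axis. A picture is of the moment at which its call begins: read the wrist's pose just before it. camera_model takes no time and is no camera call; for the wrist camera it gives the pose at the moment of the call.
- robot.job_done(): hands the job in, once; it reports no verdict.
The state is a dict: "t": time; "joint_positions": joint angles; "qd": joint speeds; "tau": joint torques, N m; "tool_pos": TCP position; "orientation": TCP orientation; "wrist_force": force on the tool from outside, world axes, zero at the start; "torque": the same for the moment, N m; "width": opening from 0.0 (shut) to 1.0 (fully open).
Only numpy, scipy, OpenCV 4.12 (cv2) and the standard library are available. Lean on these libraries where they do the work, as an engineer would, in place of code of your own. Each camera call takes 0.05 s, during which the arm holds its last target.

## Working session

There is one attempt and no reset: what is moved stays moved. The work goes in short steps, Python scripts to look and compute and a shell command to move; the robot and the scene stay as the last step left them, time stands still between calls to the robot, and variables do not carry over. Pictures are saved under pics/ and viewed, and the job is handed in when it is done.

```bash
mkdir -p pics; ls; cat > h.py <<'E'
import numpy as np, cv2
from scipy.spatial.transform import Rotation as R
from station import robot
def snap(name,fn,scale=1,crop=None):
    im=robot.snapshot(name); np.save('pics/'+fn+'.npy',im)
    save(im,fn,scale,crop); return im
def save(im,fn,scale=1,crop=None):
    if crop: x0,y0,x1,y1=crop; im=im[y0:y1,x0:x1]
    im=cv2.resize(im,None,fx=scale,fy=scale,interpolation=cv2.INTER_CUBIC)
    cv2.imwrite('pics/'+fn+'.png',im[:,:,::-1])
def cam(name):
    m=robot.camera_model(name); return m
def ray(m,u,v,fish=False):
    x=(u-m['cx'])/m['fx'];y=(v-m['cy'])/m['fy']
    if fish:
        r=np.hypot(x,y); d=np.array([np.sin(r)*x/r,np.sin(r)*y/r,np.cos(r)]) if r>1e-9 else np.array([0,0,1.])
    else: d=np.array([x,y,1.])
    Rm=R.from_rotvec(np.ravel(m['rvec'])).as_matrix();t=np.ravel(m['tvec'])
    return -Rm.T@t, Rm.T@d
def atz(m,u,v,z,fish=False):
    c,d=ray(m,u,v,fish); return c+d*(z-c[2])/d[2]
def proj(m,P,fish=False):
    Rm=R.from_rotvec(np.ravel(m['rvec'])).as_matrix();p=Rm@np.array(P)+np.ravel(m['tvec'])
    if fish:
        a=np.arctan2(np.hypot(p[0],p[1]),p[2]);k=a/np.hypot(p[0],p[1])
        return np.array([m['cx']+m['fx']*k*p[0],m['cy']+m['fy']*k*p[1]])
    return np.array([m['cx']+m['fx']*p[0]/p[2],m['cy']+m['fy']*p[1]/p[2]])
E
python3 - <<'E'
from h import *
print(robot.read_state(), robot.grasp_offset)
for n in('scene','top','wrist'):
    print(n,robot.camera_model(n)); snap(n,n+'0',1.5)
E
```

```text
pics
{'t': 0.0, 'joint_positions': array([ 9.54478476e-01,  2.07468832e-01,  1.54298336e+00,  1.07166608e-05,
        1.39346335e+00, -1.50487277e-01]), 'qd': array([-2.25117247e-03, -1.48378946e-05,  7.51205035e-04, -4.44667262e-05,
        1.71281813e-03, -8.86114214e-04]), 'tau': array([ 1.15648207e-03, -3.83028424e+01, -2.91602987e+01, -9.22793515e-05,
        1.03119752e-02, -2.48546314e-05]), 'tool_pos': array([0.25779879, 0.51306731, 0.20988412]), 'orientation': array([ 2.30815838e-01,  9.72996763e-01, -1.07514915e-03, -4.39361927e-04]), 'wrist_force': array([ 0.18163365, -0.49953809, -0.26616957]), 'torque': array([-0.03105645, -0.00426101,  0.01267386]), 'width': 1.0007303536350025} 0.0187
scene {'fx': 385.6797706213597, 'fy': 385.6797706213597, 'cx': 258.00614406616944, 'cy': 196.88849070805378, 'rvec': array([ 1.95054781, -1.04836946,  0.58403266]), 'tvec': array([-0.49743229,  0.28886028,  0.84479408])}
top {'fx': 439.4575945468181, 'fy': 439.4575945468181, 'cx': 249.73360467785318, 'cy': 186.06127450298655, 'rvec': array([ 2.19819387, -2.14475581,  0.10080397]), 'tvec': array([-0.27230813,  0.50761055,  1.00541869])}
wrist {'fx': 297.3186396354542, 'fy': 297.3186396354542, 'cx': 253.89460537096957, 'cy': 194.7019531792077, 'rvec': array([-2.45402196, -1.51193191, -0.22200727]), 'tvec': array([-0.57572951, -0.03768341,  0.37808366])}
```

View pics/scene0.png

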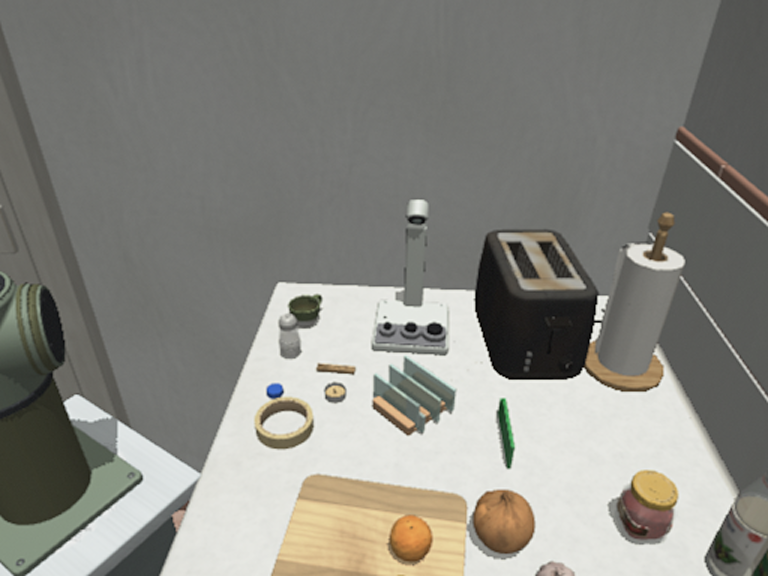

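View pics/top0.png

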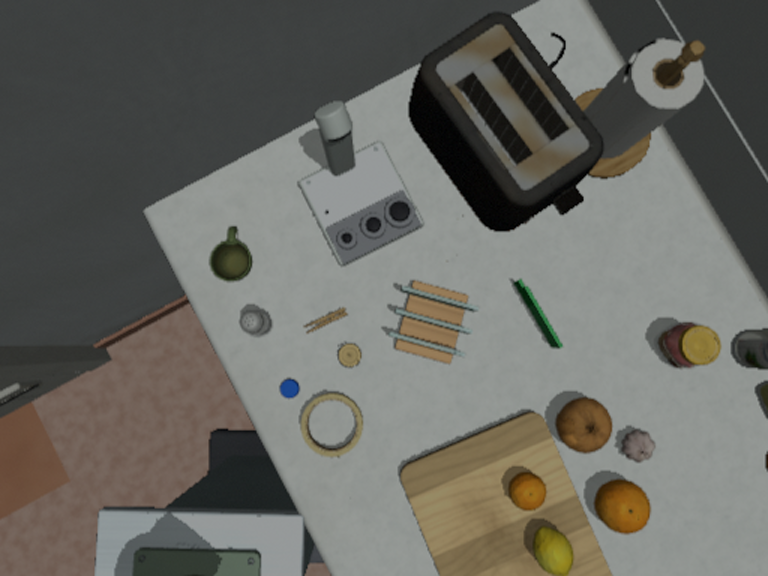

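View pics/wrist0.png

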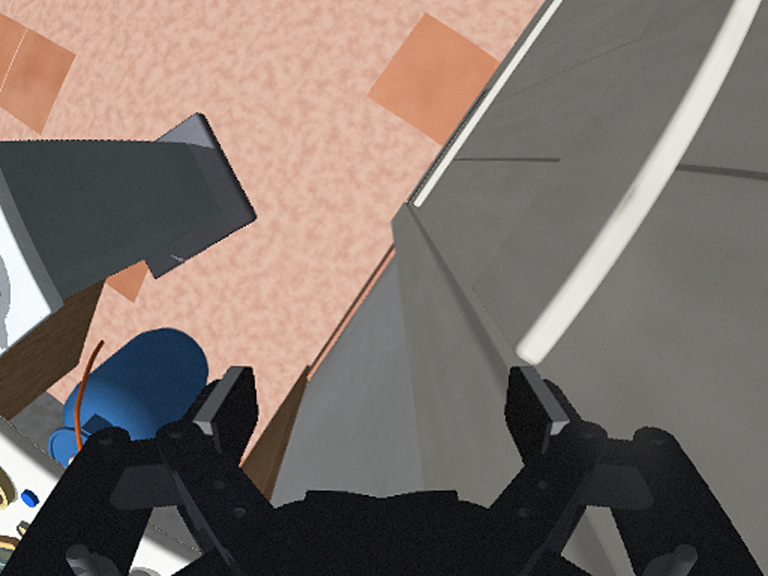

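The reader sits at top-view (360,205), with its keys ordered small, medium, large from left to right. The rack is at (430,320). I'll enlarge both.

```bash
python3 - <<'E'
from h import *
im=np.load('pics/top0.npy')
save(im,'t_reader',7,(195,60,290,180)); save(im,'t_rack',9,(250,180,325,245))
im=np.load('pics/scene0.npy')
save(im,'s_rack',9,(240,225,315,295)); save(im,'s_reader',5,(235,125,315,240))
E
```

```text
(no output)
```

View pics/t_reader.png

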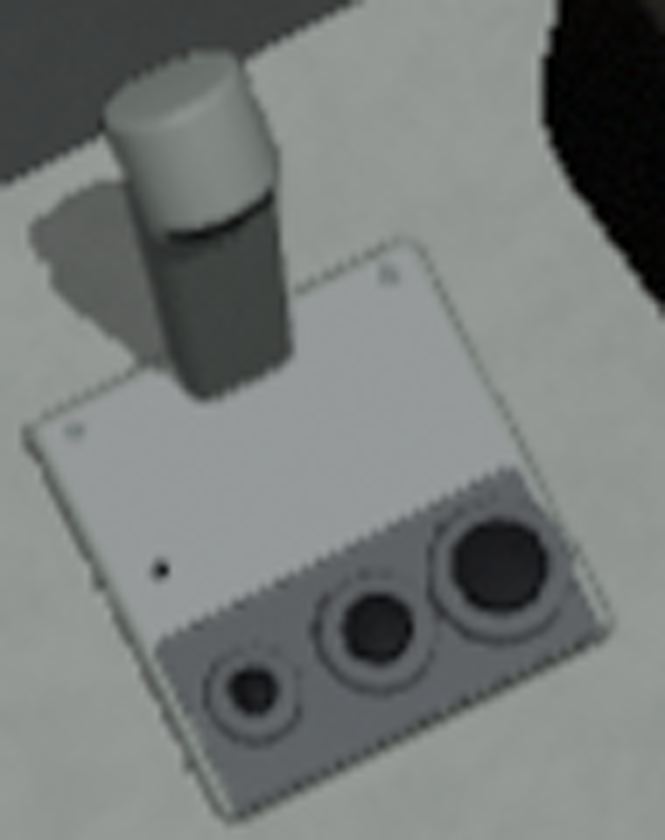

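View pics/t_rack.png

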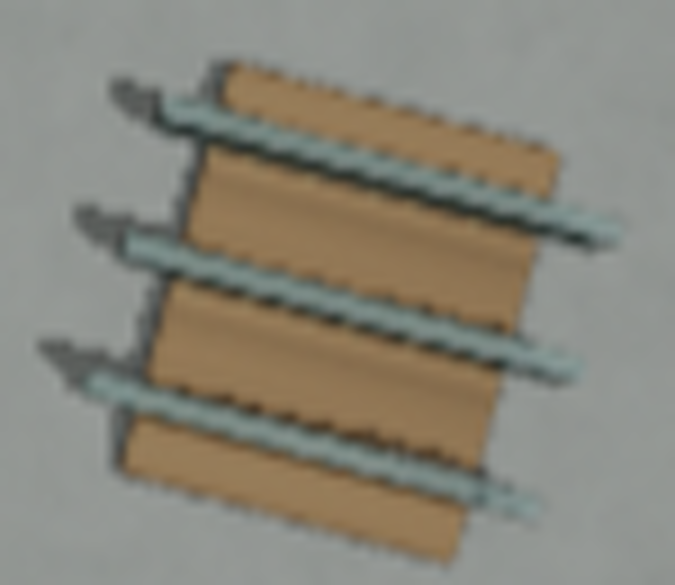

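View pics/s_rack.png

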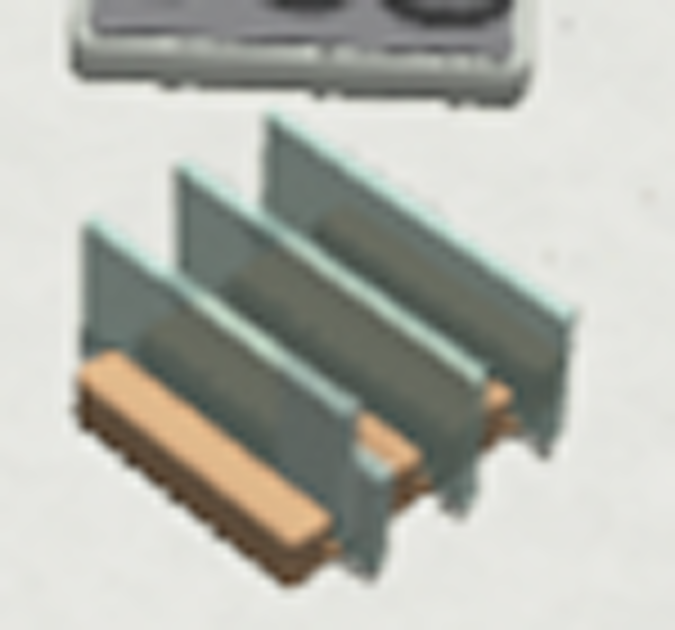

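View pics/s_reader.png

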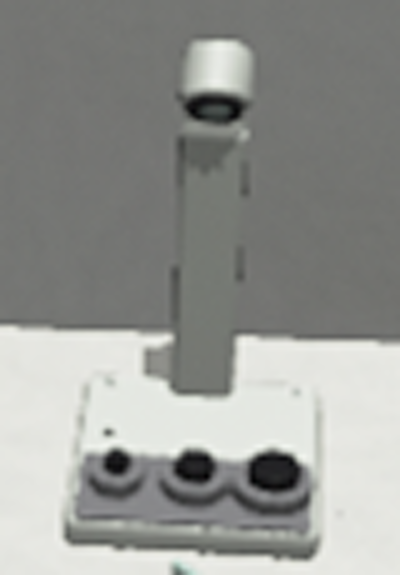

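The notched tag is in the slot nearest the robot. Its notch is at the right-hand end in both views (top crop ~(475..540,500), scene crop (360..390,440)). Next, its position.

```bash
cat >> h.py <<'E'
def tri(ms,px,fish=None):
    A=[];b=[]
    for i,(m,p) in enumerate(zip(ms,px)):
        c,d=ray(m,*p,fish=bool(fish and fish[i]));d=d/np.linalg.norm(d);P=np.eye(3)-np.outer(d,d);A.append(P);b.append(P@c)
    A=np.vstack(A);b=np.hstack(b);x,r,_,_=np.linalg.lstsq(A,b,rcond=None);return x,np.sqrt(r)
E
python3 - <<'E'
from h import *
T=cam('top');S=cam('scene')
f=lambda p,s,o:((p[0]+.5)/s-.5+o[0],(p[1]+.5)/s-.5+o[1])
tr=lambda x,y:f((x,y),7,(195,60)); tk=lambda x,y:f((x,y),9,(250,180))
sr=lambda x,y:f((x,y),5,(235,125)); sk=lambda x,y:f((x,y),9,(240,225))
for n,a,b in(('S',(253,690),(117,461)),('M',(379,627),(194,465)),('L',(499,565),(273,470))):
    print(n,tri((T,S),(tr(*a),sr(*b))),atz(T,*tr(*a),.034),atz(S,*sr(*b),.034))
print('deck corners')
for p in((30,430),(412,240),(610,630),(230,820)): print(atz(T,*tr(*p),.024))
print('tags z=.058: left,right')
for a,b in(((90,385),(90,225)),((125,245),(180,168)),((165,108),(270,118))):
    print(atz(T,*tk(*a),.058),atz(S,*sk(*b),.058))
for a,b in(((475,487),(352,408)),((575,368),(487,372)),((615,232),(572,315))):
    print(atz(T,*tk(*a),.058),atz(S,*sk(*b),.058))
print('notch low end z=.044',atz(T,*tk(540,508),.044),atz(S,*sk(388,472),.044))
E
```

```text
S (array([ 0.57728517, -0.21553458,  0.04169184]), array([0.00237152])) [ 0.57754613 -0.21378178  0.034     ] [ 0.58714587 -0.21127654  0.034     ]
M (array([ 0.59884985, -0.25611744,  0.04248333]), array([0.00136468])) [ 0.59983716 -0.25524914  0.034     ] [ 0.60948952 -0.25120384  0.034     ]
L (array([ 0.62113002, -0.29594602,  0.041713  ]), array([0.00220018])) [ 0.62182552 -0.29487603  0.034     ] [ 0.63155101 -0.29244929  0.034     ]
deck corners
[ 0.66644569 -0.13504594  0.024     ]
[ 0.73569436 -0.26310614  0.024     ]
[ 0.60252512 -0.3330838   0.024     ]
[ 0.53490415 -0.20685074  0.024     ]
tags z=.058: left,right
[ 0.42961136 -0.28393454  0.058     ] [ 0.42917982 -0.28762262  0.058     ]
[ 0.46477282 -0.29191148  0.058     ] [ 0.46442959 -0.29534509  0.058     ]
[ 0.49944512 -0.30121401  0.058     ] [ 0.49846962 -0.3051124   0.058     ]
[ 0.40666322 -0.38035092  0.058     ] [ 0.40744992 -0.38672993  0.058     ]
[ 0.43682647 -0.40492041  0.058     ] [ 0.43974419 -0.41011373  0.058     ]
[ 0.47104989 -0.41456715  0.058     ] [ 0.47271237 -0.41883488  0.058     ]
notch low end z=.044 [ 0.40165837 -0.3984758   0.044     ] [ 0.404812   -0.40016302  0.044     ]
```

```bash
cat >> h.py <<'E'
def pose():
    s=robot.read_state();return np.array(s['tool_pos']),R.from_quat(s['orientation']).as_matrix(),s
def rel(P,M=None,p0=None,M0=None):
    p,m,s=pose()
    if p0 is not None:p=p0
    if M0 is not None:m=M0
    t=m.T@(np.array(P)-p)*100
    w=np.zeros(3) if M is None else np.degrees(R.from_matrix(m.T@M).as_rotvec())
    print('t cm',t.round(2),'w deg',w.round(2)); return t,w
def down(a): # tool y at heading a (rad), z down
    y=np.array([np.cos(a),np.sin(a),0]);z=np.array([0,0,-1.]);return np.array([np.cross(y,z),y,z]).T
E
python3 - <<'E'
from h import *
T=cam('top');S=cam('scene');W=cam('wrist')
p,m,s=pose(); c,d=ray(W,W['cx']+1e-6,W['cy'],True); print('cam in tool',m.T@(c-p),m.T@d)
f=lambda p,s,o:((p[0]+.5)/s-.5+o[0],(p[1]+.5)/s-.5+o[1])
e=f((216,106),5,(235,125)); print('eye',atz(S,*e,.224))
hx=np.array([.881,.472]);C=np.array([.636,-.235]);q=C+.0556*hx;print('eye pred',q,proj(S,[*q,.224]),e)
for n,uv in(('salt',(254,325)),('cup',(232,262)),('peg',(326,320)),('tl',(349,355))):print(n,atz(T,uv[0]/1.5,uv[1]/1.5,.02))
rel([.577,-.2155,.12],down(.49)); rel([.577,-.2155,.12],down(.49+np.pi/2)); rel([.577,-.2155,.12],down(.49-np.pi/2))
E
```

```text
cam in tool [ 0.07287976  0.00170303 -0.16195024] [-2.89979041e-01  3.96303312e-04  9.57032914e-01]
eye [ 0.69139191 -0.20826259  0.224     ]
eye pred [ 0.6849836 -0.2087568] [276.81676341 146.6478993 ] (277.8, 145.8)
salt [ 0.43811185 -0.0736913   0.02      ]
cup [ 0.53601529 -0.03495877  0.02      ]
peg [ 0.44864749 -0.18557409  0.02      ]
tl [ 0.39534933 -0.2229494   0.02      ]
t cm [-61.24 -50.76   9.09] w deg [-1.000e-01  1.000e-02  3.524e+01]
t cm [-61.24 -50.76   9.09] w deg [ -0.09  -0.07 -54.76]
t cm [-61.24 -50.76   9.09] w deg [-8.0000e-02  1.0000e-01  1.2524e+02]
```

```bash
python3 -m creep '[{"tx":-3.8,"ty":-3.2,"tz":0.5,"wz":3,"claw":0},{"tx":-7.7,"ty":-6.3,"tz":1,"wz":6,"claw":0},{"tx":-11.5,"ty":-9.5,"tz":1.5,"wz":8,"claw":0},{"tx":-15.3,"ty":-12.7,"tz":2,"wz":10,"claw":0},{"tx":-19.1,"ty":-15.9,"tz":2.5,"wz":12,"claw":0},{"tx":-23,"ty":-19,"tz":3,"wz":14,"claw":0},{"tx":-26.8,"ty":-22.2,"tz":3.5,"wz":16,"claw":0},{"tx":-30.6,"ty":-25.4,"tz":4,"wz":18,"claw":0},{"tx":-34.5,"ty":-28.6,"tz":4.5,"wz":20,"claw":0},{"tx":-38.3,"ty":-31.7,"tz":5,"wz":22,"claw":0},{"tx":-42.1,"ty":-34.9,"tz":5.5,"wz":24,"claw":0},{"tx":-45,"ty":-37.3,"tz":6,"wz":26,"claw":0}]' 40
python3 - <<'E'
from h import *
rel([.577,-.2155,.085],down(.49)); print(pose()[0])
snap('wrist','w1',1.5)
E
```

```text
t cm [-61.25 -50.76  12.59] w deg [-1.000e-01  1.000e-02  3.524e+01]
[0.25787661 0.51323629 0.21016629]schema error: expected keys wx, wy, wz, tx, ty, tz, claw
```

View pics/w1.png

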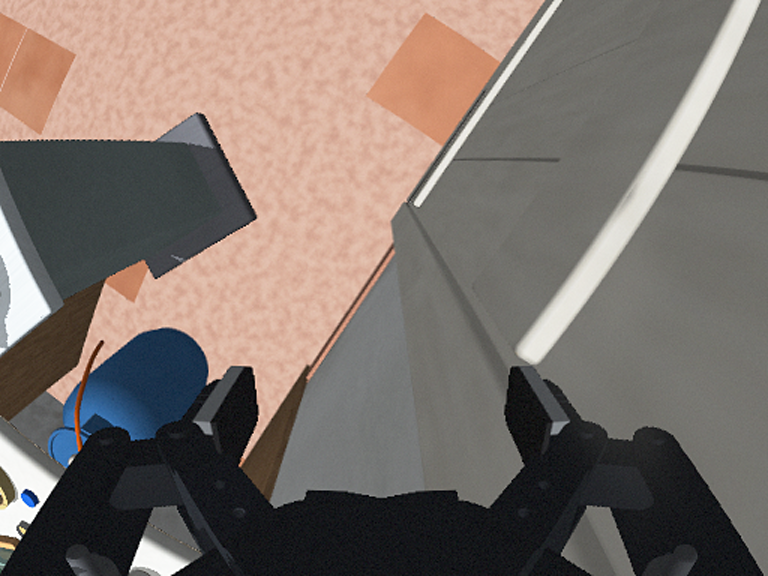

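All seven fields are required in every row, so I'll resend.

```bash
python3 -m creep '[{"wx":0,"wy":0,"tx":-3.8,"ty":-3.2,"tz":0.5,"wz":3,"claw":0},{"wx":0,"wy":0,"tx":-7.7,"ty":-6.3,"tz":1,"wz":6,"claw":0},{"wx":0,"wy":0,"tx":-11.5,"ty":-9.5,"tz":1.5,"wz":8,"claw":0},{"wx":0,"wy":0,"tx":-15.3,"ty":-12.7,"tz":2,"wz":10,"claw":0},{"wx":0,"wy":0,"tx":-19.1,"ty":-15.9,"tz":2.5,"wz":12,"claw":0},{"wx":0,"wy":0,"tx":-23,"ty":-19,"tz":3,"wz":14,"claw":0},{"wx":0,"wy":0,"tx":-26.8,"ty":-22.2,"tz":3.5,"wz":16,"claw":0},{"wx":0,"wy":0,"tx":-30.6,"ty":-25.4,"tz":4,"wz":18,"claw":0},{"wx":0,"wy":0,"tx":-34.5,"ty":-28.6,"tz":4.5,"wz":20,"claw":0},{"wx":0,"wy":0,"tx":-38.3,"ty":-31.7,"tz":5,"wz":22,"claw":0},{"wx":0,"wy":0,"tx":-42.1,"ty":-34.9,"tz":5.5,"wz":24,"claw":0},{"wx":0,"wy":0,"tx":-45,"ty":-37.3,"tz":6,"wz":26,"claw":0}]' 40
python3 - <<'E'
from h import *
rel([.577,-.2155,.085],down(.49)); print(pose()[0])
snap('wrist','w2',1.5)
E
```

```text
t: 1.4
tool_pos: [0.4936, -0.0245, 0.151]
orientation: [0.445, 0.895, -0.0, 0.0]
wrist_force: [0.0, 0.2, -0.1]
width: -0.0
t cm [-20.26  -4.88   6.62] w deg [0.02 0.05 9.05]
[ 0.49357459 -0.02451697  0.15100306]
```

View pics/w2.png

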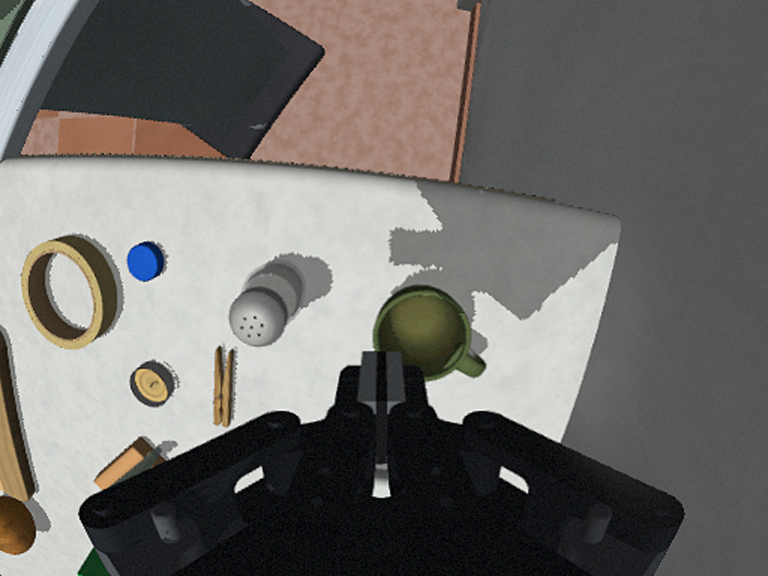

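The fingers are closed and the cup and salt shaker are undisturbed. The arm tracks well. Next, go above the small key.

```bash
python3 -m creep '[{"wx":0,"wy":0,"tx":-5,"ty":-1.2,"tz":1,"wz":3,"claw":0},{"wx":0,"wy":0,"tx":-10,"ty":-2.4,"tz":3,"wz":6,"claw":0},{"wx":0,"wy":0,"tx":-14.5,"ty":-3.6,"tz":5,"wz":9,"claw":0},{"wx":0,"wy":0,"tx":-18.5,"ty":-4.5,"tz":7,"wz":9,"claw":0},{"wx":0,"wy":0,"tx":-20.3,"ty":-4.9,"tz":8.6,"wz":9,"claw":0},{"wx":0,"wy":0,"tx":-20.3,"ty":-4.9,"tz":8.6,"wz":9,"claw":0}]'
python3 - <<'E'
from h import *
rel([.577,-.2155,.042],down(.49)); print(pose()[0])
snap('scene','s3',5,(225,125,325,240));snap('top','t3',5,(190,60,310,180))
E
```

```text
t: 2.05
tool_pos: [0.5755, -0.2147, 0.0616]
orientation: [0.514, 0.858, -0.0, -0.002]
wrist_force: [0.4, -0.1, 0.0]
width: 0.004
t cm [-0.15  0.1   1.96] w deg [-0.18 -0.22  0.04]
[ 0.57549001 -0.21470953  0.06162177]
```

View pics/s3.png

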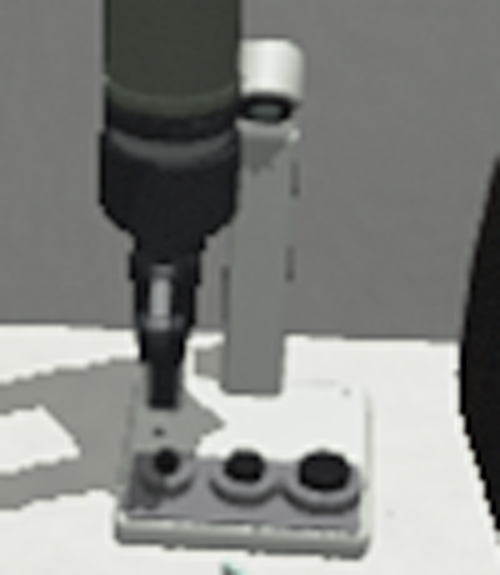

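View pics/t3.png

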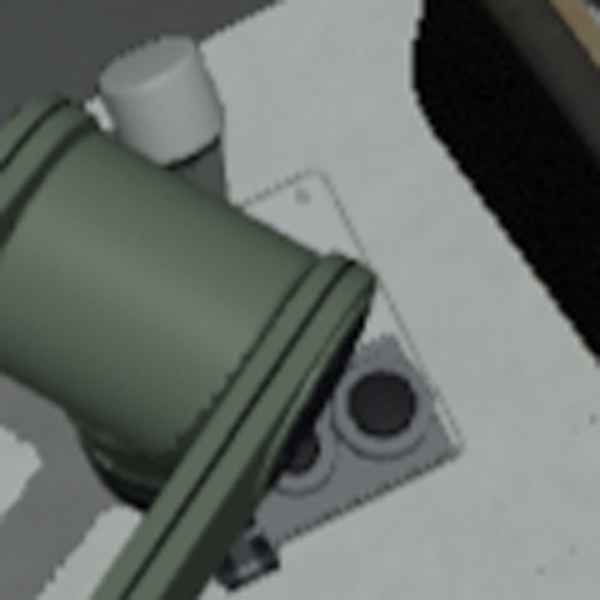

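```bash
python3 - <<'E'
from h import *
S=cam('scene')
f=lambda p:(np.array(p)-[225,125])*5
print(f(proj(S,pose()[0])), [f(proj(S,k)) for k in([.577,-.2155,.042],[.599,-.256,.042],[.621,-.296,.042])])
E
```

```text
[156.81039851 427.05086784] [array([161.83998461, 458.91478281]), array([240.28403148, 463.57926957]), array([318.34226367, 467.97739209])]
```

```bash
python3 - <<'E'
from h import *
save(np.load('pics/s3.npy'),'s3z',14,(238,175,285,225))
E
```

```text
(no output)
```

View pics/s3z.png

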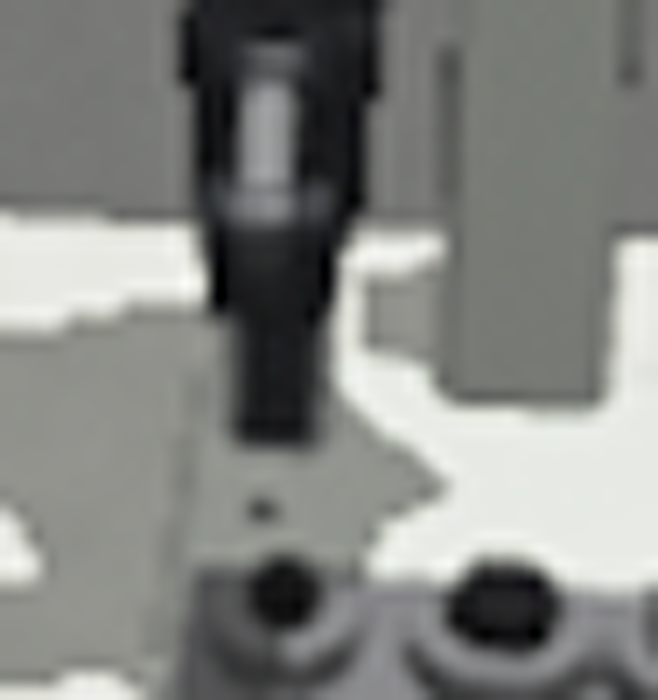

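```bash
python3 -m creep '[{"wx":0,"wy":0,"tx":-0.1,"ty":0.1,"tz":0.8,"wz":0,"claw":0},{"wx":0,"wy":0,"tx":-0.1,"ty":0.1,"tz":1.4,"wz":0,"claw":0},{"wx":0,"wy":0,"tx":-0.1,"ty":0.1,"tz":1.5,"wz":0,"claw":0}]'
python3 - <<'E'
from h import *
rel([.577,-.2155,.042],down(.49)); p=pose()[0]; print(p)
S=cam('scene');print((proj(S,p)-[238,175])*14)
snap('scene','s4',14,(238,175,285,225))
print(pose()[0])
E
```

```text
t: 2.45
tool_pos: [0.5776, -0.2118, 0.0496]
orientation: [0.512, 0.859, 0.0, -0.001]
wrist_force: [0.1, 0.2, -0.6]
width: 0.005
t cm [-0.3  -0.23  0.76] w deg [-0.04 -0.06  0.32]
[ 0.57761409 -0.21176136  0.04961634]
[258.33062881 548.21107638]
[ 0.57770915 -0.21194869  0.04971679]
```

View pics/s4.png

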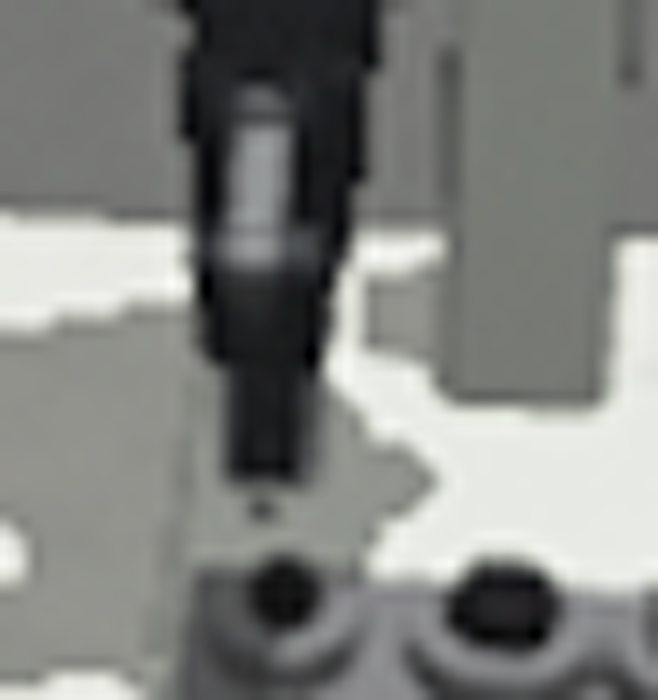

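```bash
python3 - <<'E'
from h import *
im=np.load('pics/s4.npy').astype(int)
for r in range(200,222): print(r,im[r,252:266].sum(1)//3 if 0 else im[r,252:266].mean(1).astype(int))
p,m,s=pose()
im=snap('wrist','w4',6,(210,210,310,310))
W=cam('wrist');print((proj(W,p,True)-[210,210])*6,proj(W,p,True))
E
```

```text
200 [ 97  29  24  25  26  26  26  21  12 179 237 227 203 189]
201 [129  98  51  32  30  28  26  33  48 195 241 235 231 228]
202 [132 117  63  32  30  32  26  47  73 155 225 235 233 232]
203 [128 116  61  32  28  31  27  51  79 120 170 222 234 232]
204 [133 118  61  32  28  28  26  49  79 123 143 167 220 233]
205 [138 120  60  30  28  28  24  48  84 127 146 139 205 237]
206 [142 121  58  26  31  32  24  57  92 129 147 143 170 194]
207 [145 122  56  23  31  32  24  59  92 129 147 144 143 141]
208 [144 121  57  25  22  25  18  67 104 133 147 145 144 143]
209 [144 133  97  77  79  78  68  85 119 138 146 146 145 145]
210 [143 145 137 122 100 114 132 131 139 144 146 145 145 144]
211 [144 145 148 125  76 100 139 147 147 145 145 146 143 141]
212 [146 145 147 138 123 127 141 148 146 145 145 143 142 185]
213 [146 146 145 148 149 150 150 147 147 147 145 143 138 204]
214 [150 148 149 150 135 110 104 120 142 148 147 143 185 229]
215 [117 113 117 114  87  45  33  61  96 120 127 121 190 231]
216 [ 83  80  85  71  34  21  23  25  56 103 110 111 153 176]
217 [ 80  83  85  66  27  19  23  22  45 108 132 132 138 136]
218 [ 82  84  86  71  33  16  20  14  66 121 143 133 132 139]
219 [ 77  78  85  82  60  34  33  51 104 139 139 123 126 140]
220 [ 75  67  77  85  82  73 101 125 137 140 115 104 128 140]
221 [ 76  62  62  69  74  97 125 134 117  96  76 102 138 142]
[243.02684666 143.68641651] [250.50447444 233.94773609]
```

View pics/w4.png

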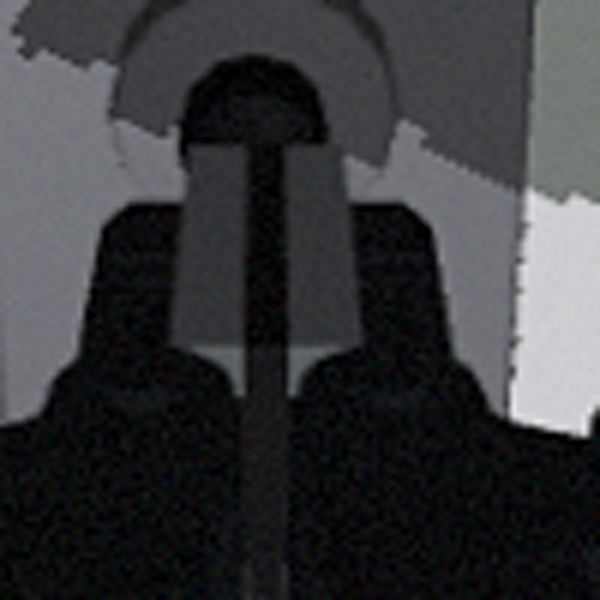

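The wrist view shows the key cap (centre about (255,130) in the crop) directly under the fingertips at (266,145). Now press, watching the force.

```bash
python3 -m creep '[{"wx":0,"wy":0,"tx":-0.3,"ty":-0.15,"tz":0.3,"wz":0,"claw":0},{"wx":0,"wy":0,"tx":-0.3,"ty":-0.15,"tz":0.7,"wz":0,"claw":0},{"wx":0,"wy":0,"tx":-0.3,"ty":-0.15,"tz":0.8,"wz":0,"claw":0}]'
python3 - <<'E'
from h import *
snap('wrist','w5',6,(210,210,310,310)); print(pose()[0],pose()[2]['wrist_force'])
E
python3 -m creep '[{"wx":0,"wy":0,"tx":0,"ty":0,"tz":0.2,"wz":0,"claw":0},{"wx":0,"wy":0,"tx":0,"ty":0,"tz":0.4,"wz":0,"claw":0},{"wx":0,"wy":0,"tx":0,"ty":0,"tz":0.4,"wz":0,"claw":0}]'
```

```text
t: 2.85
tool_pos: [0.578, -0.2165, 0.0416]
orientation: [0.513, 0.858, -0.0, -0.0]
wrist_force: [-0.6, -0.1, -1.0]
width: 0.0
[ 0.5779099  -0.21645455  0.04148499] [-0.40125427 -0.63807603  0.16934268]
t: 3.2
tool_pos: [0.578, -0.2164, 0.0376]
orientation: [0.513, 0.859, -0.0, -0.0]
wrist_force: [-0.0, -0.2, -0.5]
width: 0.002
```

View pics/w5.png

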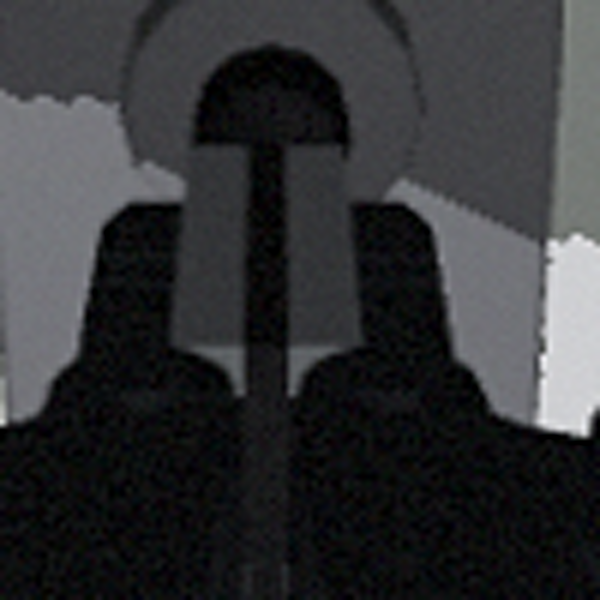

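```bash
python3 -m creep '[{"wx":0,"wy":0,"tx":0,"ty":0,"tz":0.2,"wz":0,"claw":0},{"wx":0,"wy":0,"tx":0,"ty":0,"tz":0.4,"wz":0,"claw":0},{"wx":0,"wy":0,"tx":0,"ty":0,"tz":0.4,"wz":0,"claw":0}]'
python3 - <<'E'
from h import *
snap('scene','s6',14,(238,175,285,225));snap('wrist','w6',6,(210,210,310,310))
for i in range(3):print(pose()[2]['wrist_force'])
E
```

```text
t: 3.5
tool_pos: [0.5781, -0.2164, 0.0337]
orientation: [0.513, 0.859, -0.0, -0.0]
wrist_force: [-0.1, 0.3, 0.1]
width: 0.003
[0.22301693 0.44783904 0.74133317]
[0.22301693 0.44783904 0.74133317]
[0.22301693 0.44783904 0.74133317]
```

View pics/s6.png

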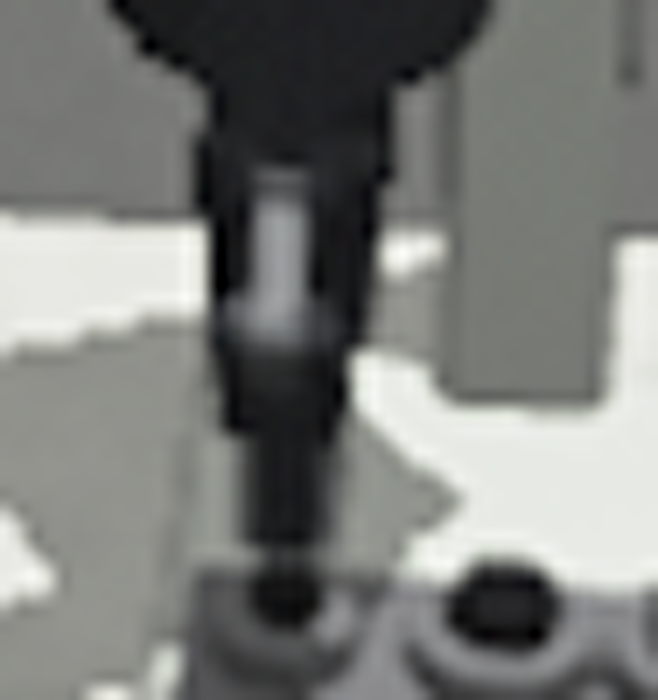

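View pics/w6.png

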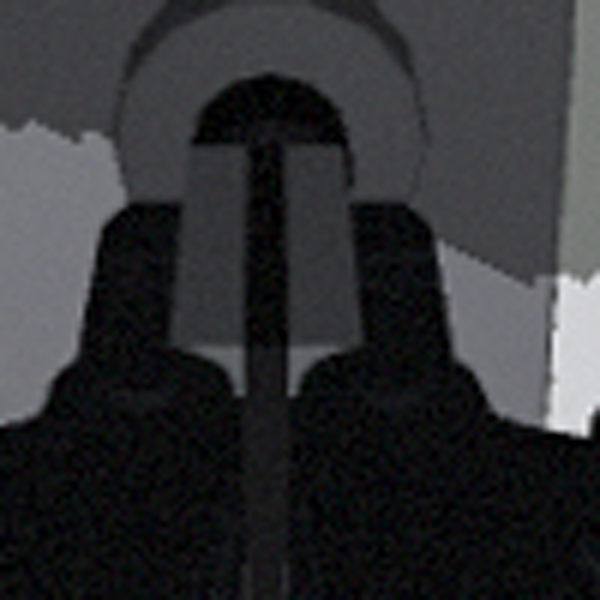

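```bash
python3 -m creep '[{"wx":0,"wy":0,"tx":0,"ty":0,"tz":0.2,"wz":0,"claw":0},{"wx":0,"wy":0,"tx":0,"ty":0,"tz":0.2,"wz":0,"claw":0}]'
python3 -m creep '[{"wx":0,"wy":0,"tx":0,"ty":0,"tz":0.2,"wz":0,"claw":0},{"wx":0,"wy":0,"tx":0,"ty":0,"tz":0.2,"wz":0,"claw":0}]'
```

```text
t: 3.8
tool_pos: [0.5782, -0.2165, 0.0318]
orientation: [0.513, 0.859, -0.0, -0.0]
wrist_force: [-0.5, 0.4, -1.1]
width: -0.001
t: 4.0
tool_pos: [0.5781, -0.2164, 0.0298]
orientation: [0.513, 0.859, -0.0, -0.0]
wrist_force: [-0.3, 0.5, 0.2]
width: 0.0
```

```bash
python3 -m creep '[{"wx":0,"wy":0,"tx":0,"ty":0,"tz":0.15,"wz":0,"claw":0},{"wx":0,"wy":0,"tx":0,"ty":0,"tz":0.15,"wz":0,"claw":0}]'
python3 - <<'E'
from h import *
snap('scene','s7',14,(238,175,285,225));snap('wrist','w7',6,(210,210,310,310))
T=cam('top');print([atz(T,(253.5)/7-.5+195,(690.5)/7-.5+60,z) for z in (.025,.03)])
E
```

```text
t: 4.2
tool_pos: [0.5782, -0.2165, 0.0283]
orientation: [0.513, 0.859, -0.0, -0.0]
wrist_force: [0.4, -0.0, 0.8]
width: -0.002
[array([ 0.57897428, -0.21334297,  0.025     ]), array([ 0.57818087, -0.21358675,  0.03      ])]
```

View pics/s7.png

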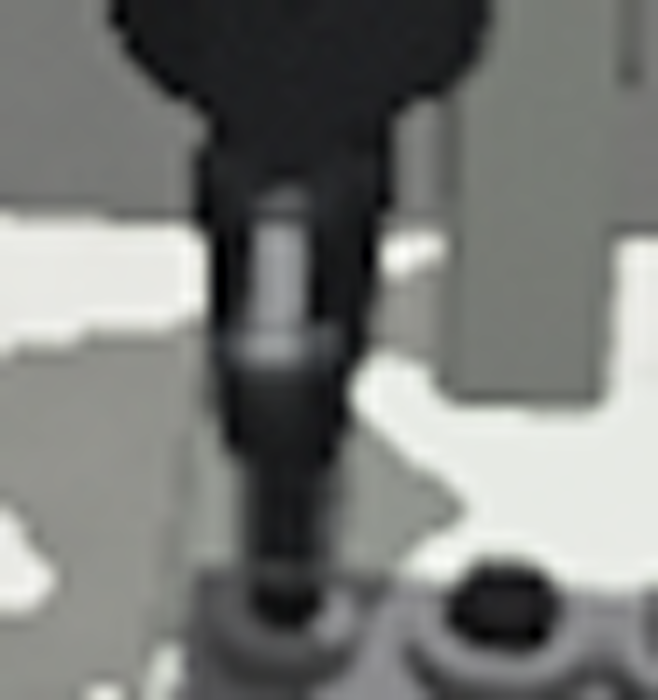

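View pics/w7.png

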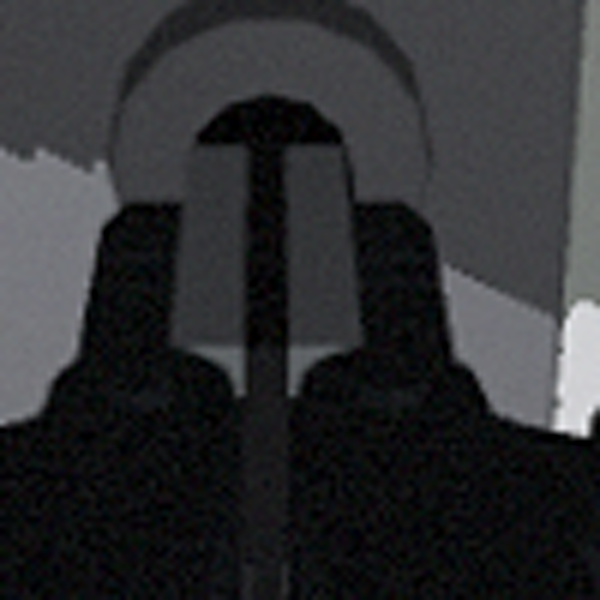

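```bash
python3 -m creep '[{"wx":0,"wy":0,"tx":-0.2,"ty":0,"tz":0.1,"wz":0,"claw":0},{"wx":0,"wy":0,"tx":-0.2,"ty":0,"tz":0.1,"wz":0,"claw":0}]'
python3 -m creep '[{"wx":0,"wy":0,"tx":0,"ty":0,"tz":0.15,"wz":0,"claw":0},{"wx":0,"wy":0,"tx":0,"ty":0,"tz":0.15,"wz":0,"claw":0}]'
python3 - <<'E'
from h import *
snap('scene','s8',14,(238,175,285,225));snap('wrist','w8',6,(210,210,310,310))
E
```

```text
t: 4.5
tool_pos: [0.5794, -0.2185, 0.0275]
orientation: [0.513, 0.859, -0.0, 0.0]
wrist_force: [0.6, -0.0, 0.0]
width: 0.002
t: 4.7
tool_pos: [0.5793, -0.2184, 0.026]
orientation: [0.513, 0.859, -0.0, 0.0]
wrist_force: [-1.1, 0.3, -0.2]
width: 0.001
```

View pics/s8.png

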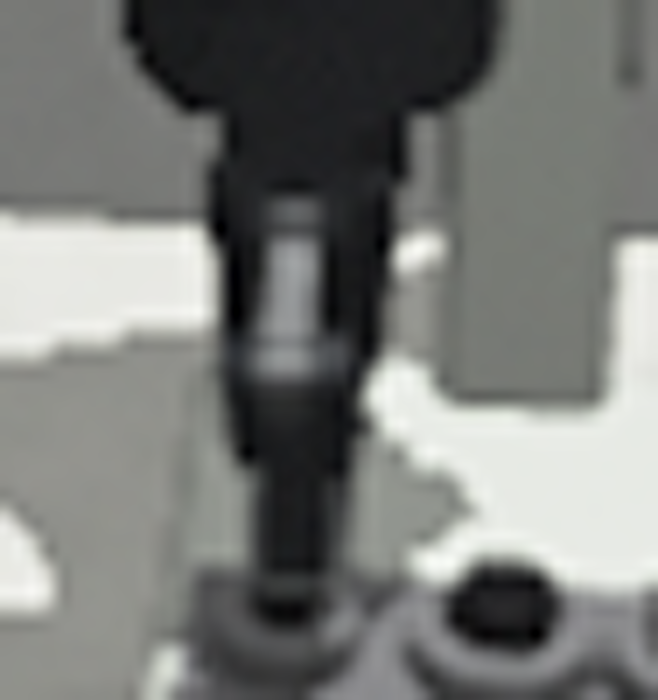

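View pics/w8.png

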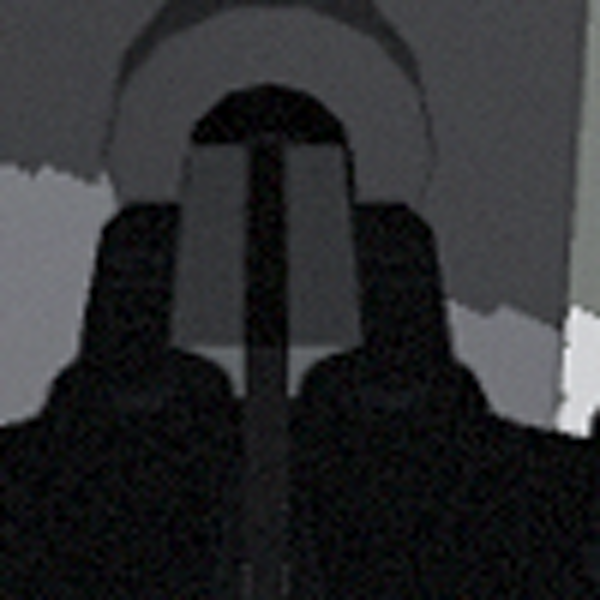

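```bash
for i in 1; do :; done; python3 -m creep '[{"wx":0,"wy":0,"tx":0,"ty":0,"tz":0.15,"wz":0,"claw":0},{"wx":0,"wy":0,"tx":0,"ty":0,"tz":0.15,"wz":0,"claw":0}]'
python3 -m creep '[{"wx":0,"wy":0,"tx":0,"ty":0,"tz":0.15,"wz":0,"claw":0},{"wx":0,"wy":0,"tx":0,"ty":0,"tz":0.15,"wz":0,"claw":0}]'
python3 -m creep '[{"wx":0,"wy":0,"tx":0,"ty":0,"tz":0.1,"wz":0,"claw":0},{"wx":0,"wy":0,"tx":0,"ty":0,"tz":0.1,"wz":0,"claw":0}]'
python3 - <<'E'
from h import *
snap('wrist','w9',6,(210,210,310,310))
E
```

```text
t: 5.0
tool_pos: [0.5793, -0.2183, 0.0246]
orientation: [0.513, 0.859, 0.0, 0.0]
wrist_force: [-0.1, 0.2, 1.6]
width: -0.001
t: 5.2
tool_pos: [0.5794, -0.2184, 0.0232]
orientation: [0.513, 0.859, 0.0, 0.0]
wrist_force: [-0.6, 0.6, 1.8]
width: -0.004
t: 5.4
tool_pos: [0.5794, -0.2184, 0.0222]
orientation: [0.513, 0.859, 0.0, 0.0]
wrist_force: [-0.1, 0.3, 2.1]
width: -0.0
```

View pics/w9.png

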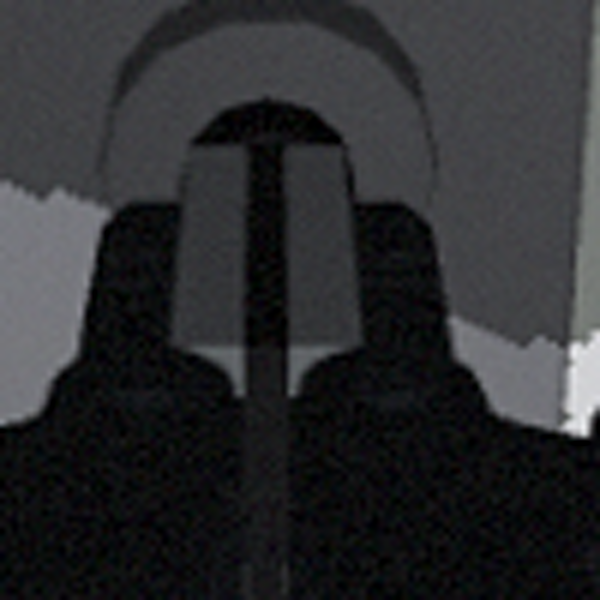

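Contact started at a reported z of about 0.025 m. Pressing further.

```bash
python3 -m creep '[{"wx":0,"wy":0,"tx":0,"ty":0,"tz":0.15,"wz":0,"claw":0},{"wx":0,"wy":0,"tx":0,"ty":0,"tz":0.25,"wz":0,"claw":0},{"wx":0,"wy":0,"tx":0,"ty":0,"tz":0.25,"wz":0,"claw":0}]'
python3 -m creep '[{"wx":0,"wy":0,"tx":0,"ty":0,"tz":0.1,"wz":0,"claw":0},{"wx":0,"wy":0,"tx":0,"ty":0,"tz":0.1,"wz":0,"claw":0}]'
python3 -m creep '[{"wx":0,"wy":0,"tx":0,"ty":0,"tz":0.05,"wz":0,"claw":0},{"wx":0,"wy":0,"tx":0,"ty":0,"tz":0.05,"wz":0,"claw":0}]'
```

```text
t: 5.75
tool_pos: [0.5794, -0.2184, 0.0199]
orientation: [0.513, 0.859, 0.0, 0.0]
wrist_force: [-1.7, 0.0, 4.9]
width: -0.003
t: 5.95
tool_pos: [0.5795, -0.2184, 0.0198]
orientation: [0.513, 0.859, -0.0, 0.0]
wrist_force: [-2.5, 1.1, 9.1]
width: -0.003
t: 6.15
tool_pos: [0.5795, -0.2184, 0.0197]
orientation: [0.513, 0.859, -0.0, 0.0]
wrist_force: [-4.3, 2.2, 11.8]
width: 0.001
```

The force rose sharply at z = 0.0198, so the small key is bottomed (about 6 mm of travel). Raise, then move 46 mm along the row to the medium key.

```bash
python3 -m creep '[{"wx":0,"wy":0,"tx":0,"ty":0,"tz":-1.2,"wz":0,"claw":0},{"wx":0,"wy":0,"tx":0,"ty":0,"tz":-2.5,"wz":0,"claw":0},{"wx":0,"wy":0,"tx":-2.3,"ty":0,"tz":-2.5,"wz":0,"claw":0},{"wx":0,"wy":0,"tx":-4.7,"ty":0,"tz":-2.5,"wz":0,"claw":0},{"wx":0,"wy":0,"tx":-4.7,"ty":0,"tz":-1.4,"wz":0,"claw":0},{"wx":0,"wy":0,"tx":-4.7,"ty":0,"tz":-1,"wz":0,"claw":0},{"wx":0,"wy":0,"tx":-4.7,"ty":0,"tz":-1,"wz":0,"claw":0}]'
python3 - <<'E'
from h import *
snap('wrist','w10',6,(210,210,310,310));snap('scene','s10',5,(225,125,325,240))
E
```

```text
t: 6.85
tool_pos: [0.5998, -0.2583, 0.0263]
orientation: [0.513, 0.859, 0.0, -0.002]
wrist_force: [0.6, 0.9, -0.3]
width: 0.0
```

View pics/w10.png

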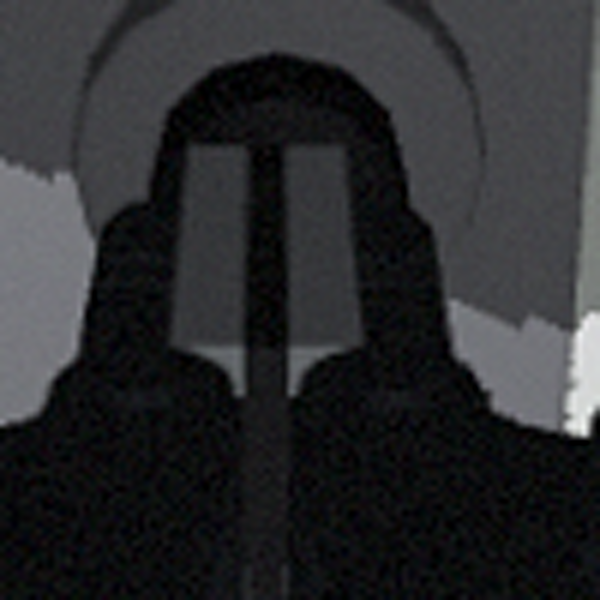

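View pics/s10.png

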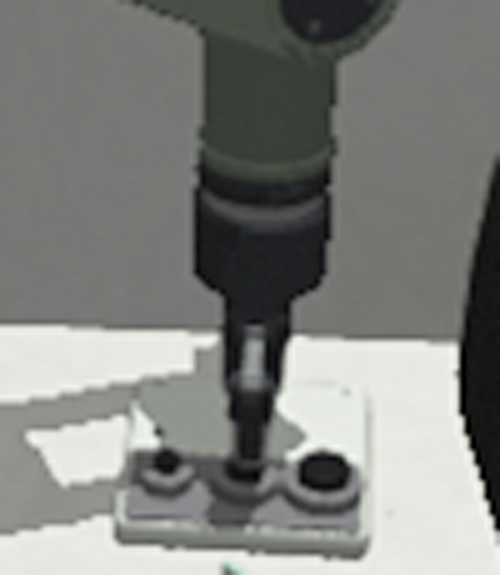

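The fingers are over the medium key, centred within about 1–2 mm, and the small key is back up. Press.

```bash
python3 -m creep '[{"wx":0,"wy":0,"tx":0,"ty":0.1,"tz":0.3,"wz":0,"claw":0},{"wx":0,"wy":0,"tx":0,"ty":0.1,"tz":0.5,"wz":0,"claw":0},{"wx":0,"wy":0,"tx":0,"ty":0.1,"tz":0.65,"wz":0,"claw":0},{"wx":0,"wy":0,"tx":0,"ty":0.1,"tz":0.7,"wz":0,"claw":0},{"wx":0,"wy":0,"tx":0,"ty":0.1,"tz":0.7,"wz":0,"claw":0}]'
python3 -m creep '[{"wx":0,"wy":0,"tx":0,"ty":0,"tz":0.1,"wz":0,"claw":0},{"wx":0,"wy":0,"tx":0,"ty":0,"tz":0.1,"wz":0,"claw":0}]'
```

```text
t: 7.45
tool_pos: [0.6026, -0.2588, 0.0214]
orientation: [0.513, 0.859, 0.0, -0.0]
wrist_force: [-0.8, 2.2, 2.7]
width: -0.003
t: 7.65
tool_pos: [0.6026, -0.2589, 0.0202]
orientation: [0.513, 0.859, 0.0, 0.0]
wrist_force: [0.7, 2.9, 2.9]
width: 0.0
```

```bash
python3 -m creep '[{"wx":0,"wy":0,"tx":0,"ty":0,"tz":0.1,"wz":0,"claw":0},{"wx":0,"wy":0,"tx":0,"ty":0,"tz":0.1,"wz":0,"claw":0}]'
python3 -m creep '[{"wx":0,"wy":0,"tx":0,"ty":0,"tz":0.1,"wz":0,"claw":0},{"wx":0,"wy":0,"tx":0,"ty":0,"tz":0.1,"wz":0,"claw":0}]'
```

```text
t: 7.85
tool_pos: [0.6027, -0.2589, 0.0199]
orientation: [0.513, 0.859, 0.0, -0.0]
wrist_force: [-1.3, 3.2, 7.8]
width: 0.001
t: 8.05
tool_pos: [0.6027, -0.2589, 0.0198]
orientation: [0.513, 0.859, 0.0, -0.0]
wrist_force: [-3.3, 4.5, 10.2]
width: 0.002
```

Bottomed at the same height with the same force jump. On to the large key.

```bash
python3 -m creep '[{"wx":0,"wy":0,"tx":0,"ty":0,"tz":-1.2,"wz":0,"claw":0},{"wx":0,"wy":0,"tx":0,"ty":0,"tz":-2.5,"wz":0,"claw":0},{"wx":0,"wy":0,"tx":-2.3,"ty":0,"tz":-2.5,"wz":0,"claw":0},{"wx":0,"wy":0,"tx":-4.6,"ty":0,"tz":-2.5,"wz":0,"claw":0},{"wx":0,"wy":0,"tx":-4.6,"ty":0,"tz":-1.4,"wz":0,"claw":0},{"wx":0,"wy":0,"tx":-4.6,"ty":0,"tz":-1,"wz":0,"claw":0},{"wx":0,"wy":0,"tx":-4.6,"ty":0,"tz":-1,"wz":0,"claw":0}]'
python3 - <<'E'
from h import *
snap('wrist','w11',6,(210,210,310,310));snap('scene','s11',5,(225,125,325,240))
E
```

```text
t: 8.75
tool_pos: [0.6224, -0.2984, 0.026]
orientation: [0.513, 0.859, -0.0, -0.002]
wrist_force: [-1.1, 0.3, 0.5]
width: -0.002
```

View pics/w11.png

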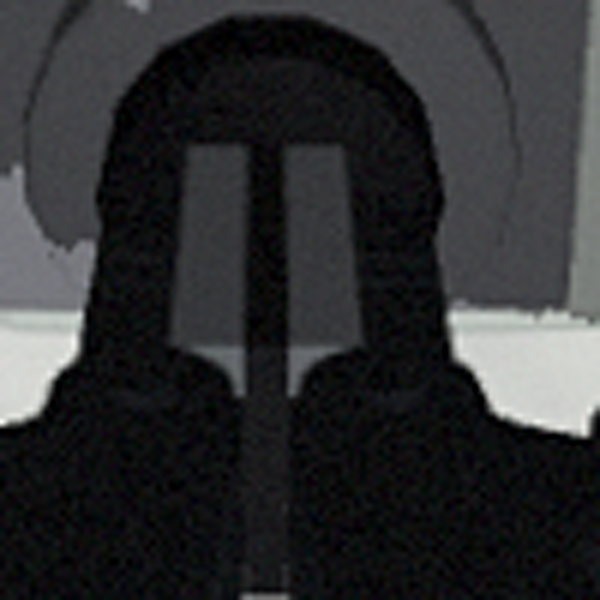

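View pics/s11.png

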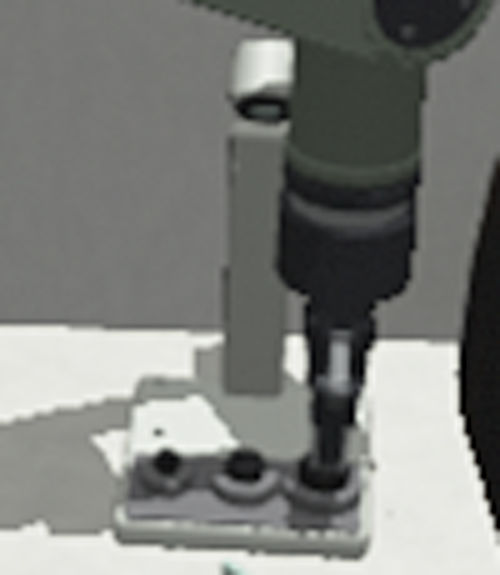

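Centred over the large key. Press.

```bash
python3 -m creep '[{"wx":0,"wy":0,"tx":0,"ty":0,"tz":0.3,"wz":0,"claw":0},{"wx":0,"wy":0,"tx":0,"ty":0,"tz":0.5,"wz":0,"claw":0},{"wx":0,"wy":0,"tx":0,"ty":0,"tz":0.65,"wz":0,"claw":0},{"wx":0,"wy":0,"tx":0,"ty":0,"tz":0.8,"wz":0,"claw":0},{"wx":0,"wy":0,"tx":0,"ty":0,"tz":0.85,"wz":0,"claw":0},{"wx":0,"wy":0,"tx":0,"ty":0,"tz":0.9,"wz":0,"claw":0}]'
python3 -m creep '[{"wx":0,"wy":0,"tx":0,"ty":0,"tz":0.1,"wz":0,"claw":0},{"wx":0,"wy":0,"tx":0,"ty":0,"tz":0.1,"wz":0,"claw":0}]'
```

```text
t: 9.45
tool_pos: [0.6244, -0.2992, 0.0199]
orientation: [0.513, 0.859, 0.0, -0.0]
wrist_force: [-2.2, 3.5, 8.0]
width: -0.002
t: 9.65
tool_pos: [0.6245, -0.2992, 0.0198]
orientation: [0.513, 0.859, 0.0, -0.0]
wrist_force: [-3.3, 4.1, 9.3]
width: 0.003
```

All three keys are pressed. Raise and move over the notched tag with the jaws part-open.

```bash
python3 - <<'E'
from h import *
rel([.4157,-.3412,.14],down(-.243))
E
```

```text
t cm [  6.22 -20.36 -12.02] w deg [ 0.000e+00 -4.000e-02  4.225e+01]
```

```bash
python3 -m creep '[{"wx":0,"wy":0,"wz":0,"tx":0,"ty":0,"tz":-1.5,"claw":0},{"wx":0,"wy":0,"wz":0,"tx":0,"ty":0,"tz":-4,"claw":0},{"wx":0,"wy":0,"wz":3,"tx":0.5,"ty":-1,"tz":-8,"claw":0},{"wx":0,"wy":0,"wz":10,"tx":2,"ty":-5,"tz":-11,"claw":1},{"wx":0,"wy":0,"wz":18,"tx":3.5,"ty":-9.5,"tz":-12,"claw":2},{"wx":0,"wy":0,"wz":26,"tx":5,"ty":-14,"tz":-12,"claw":2},{"wx":0,"wy":0,"wz":34,"tx":5.8,"ty":-17.5,"tz":-12,"claw":2},{"wx":0,"wy":0,"wz":42,"tx":6.2,"ty":-20,"tz":-12,"claw":2},{"wx":0,"wy":0,"wz":42.3,"tx":6.2,"ty":-20.4,"tz":-12,"claw":2},{"wx":0,"wy":0,"wz":42.3,"tx":6.2,"ty":-20.4,"tz":-12,"claw":2}]'
python3 - <<'E'
from h import *
print(pose()[0],cam('wrist'))
snap('wrist','w12',1.5);snap('scene','s12',8,(230,190,320,260));
E
```

```text
t: 10.65
tool_pos: [0.4151, -0.3427, 0.1386]
orientation: [0.788, 0.616, 0.0, 0.001]
wrist_force: [1.5, -0.5, -0.2]
width: 0.236
[ 0.41511125 -0.34267136  0.13858071] {'fx': 297.3186396354542, 'fy': 297.3186396354542, 'cx': 253.89460537096957, 'cy': 194.7019531792077, 'rvec': array([-2.82813966,  0.34828578,  0.0484917 ]), 'tvec': array([-0.48730225, -0.23654715,  0.24134456])}
```

View pics/w12.png

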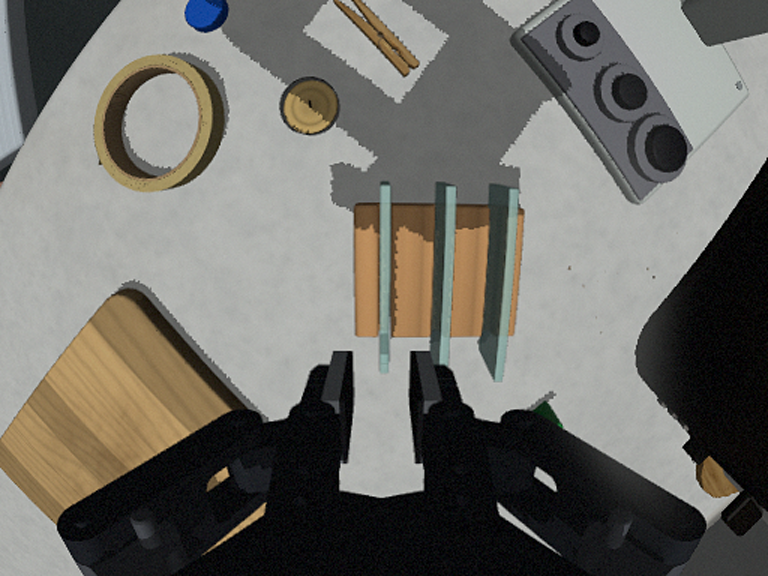

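View pics/s12.png

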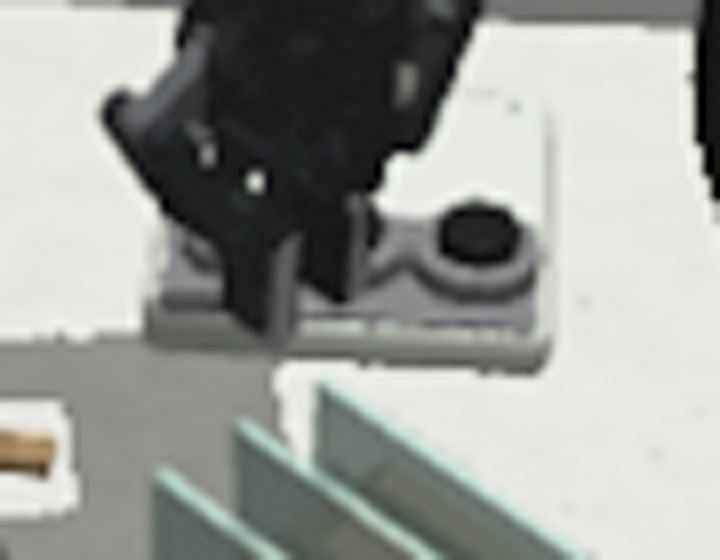

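The wrist view shows the tag in the left slot, with its clear end at (385,183) and the notch from (384,335) to (383,372). The jaw midline is at about x = 382, which lines up. Now to compare the wrist and top-camera numbers.

```bash
python3 - <<'E'
from h import *
W=cam('wrist')
im=np.load('pics/w12.npy'); save(im,'w12z',5,(225,110,365,265))
def a(u,v,z): return atz(W,u/1.5,v/1.5,z,True)
for z in(.058,.048,.068):
    A,B=a(385,183,z),a(384,334,z); C,D=a(515,187,z),a(498,381,z)
    print(z,A,B,np.linalg.norm(A-B),'third',C,D,np.linalg.norm(C-D))
for n,u,v in(('S',584,34),('M',628,91),('L',663,147)): print(n,a(u,v,.034),a(u,v,.025))
print('rack top',[a(u,v,.02).round(4) for u,v in((357,205),(523,208),(516,336),(356,336))],[a(u,v,.01).round(4) for u,v in((357,205),(523,208),(516,336),(356,336))])
E
```

```text
0.058 [ 0.43506083 -0.28143007  0.058     ] [ 0.41372068 -0.36581889  0.058     ] 0.08704524598695411 third [ 0.50515494 -0.2992536   0.058     ] [ 0.47553389 -0.41494611  0.058     ] 0.11942430206199123
0.048 [ 0.43505298 -0.28193091  0.048     ] [ 0.41283228 -0.36980183  0.048     ] 0.09063696496595806 third [ 0.50803936 -0.30048989  0.048     ] [ 0.47719606 -0.42095618  0.048     ] 0.12435206724212121
0.068 [ 0.43506868 -0.28092923  0.068     ] [ 0.41460908 -0.36183594  0.068     ] 0.08345352700795011 third [ 0.50227052 -0.29801732  0.068     ] [ 0.47387171 -0.40893605  0.068     ] 0.1144965368818613
S [ 0.58221092 -0.21300238  0.034     ] [ 0.58717671 -0.21110033  0.025     ]
M [ 0.60539456 -0.25368259  0.034     ] [ 0.61114373 -0.25315513  0.025     ]
L [ 0.62633155 -0.29409009  0.034     ] [ 0.63278819 -0.29492801  0.025     ]
rack top [array([ 0.4146, -0.2925,  0.02  ]), array([ 0.5188, -0.3185,  0.02  ]), array([ 0.4997, -0.4058,  0.02  ]), array([ 0.3915, -0.3778,  0.02  ])] [array([ 0.4139, -0.2934,  0.01  ]), array([ 0.5218, -0.3203,  0.01  ]), array([ 0.502 , -0.4107,  0.01  ]), array([ 0.39  , -0.3817,  0.01  ])]
```

View pics/w12z.png

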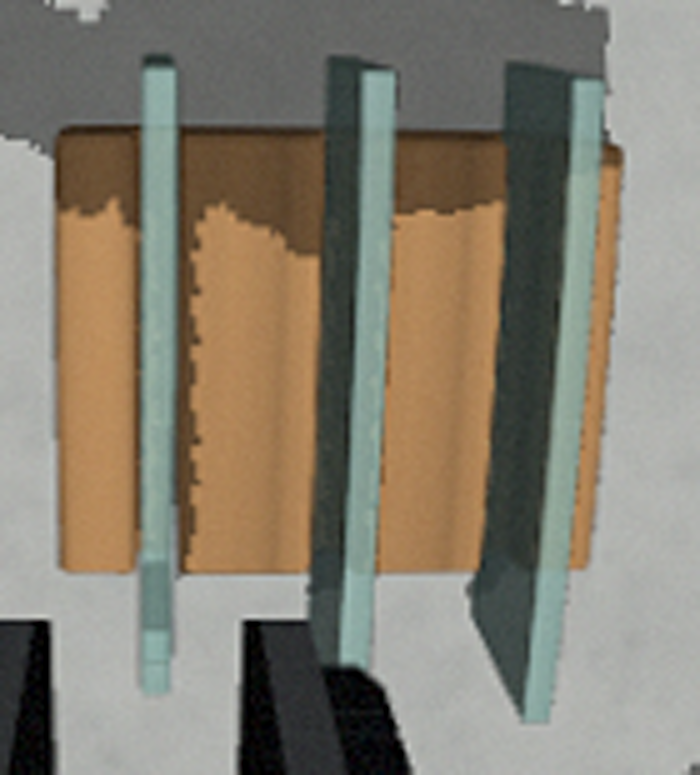

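The numbers conflict. The forces looked like full presses, but in w8→w9 the cap did not move relative to its collar. I'll re-press the small key, which is harmless in either case, and photograph it at the bottom.

```bash
python3 - <<'E'
from h import *
rel([.5797,-.2188,.055],down(.49))
E
```

```text
t cm [15.89 12.9   8.35] w deg [ 5.000e-02  4.000e-02 -4.196e+01]
```

```bash
python3 -m creep '[{"wx":0,"wy":0,"wz":-7,"tx":2.5,"ty":2,"tz":0,"claw":0},{"wx":0,"wy":0,"wz":-15,"tx":6,"ty":5,"tz":0,"claw":0},{"wx":0,"wy":0,"wz":-23,"tx":9.5,"ty":8,"tz":0,"claw":0},{"wx":0,"wy":0,"wz":-31,"tx":13,"ty":10.6,"tz":1.5,"claw":0},{"wx":0,"wy":0,"wz":-39,"tx":15.5,"ty":12.6,"tz":4.5,"claw":0},{"wx":0,"wy":0,"wz":-42,"tx":15.9,"ty":12.9,"tz":8,"claw":0},{"wx":0,"wy":0,"wz":-42,"tx":15.9,"ty":12.9,"tz":10.5,"claw":0},{"wx":0,"wy":0,"wz":-42,"tx":15.9,"ty":12.9,"tz":11.2,"claw":0},{"wx":0,"wy":0,"wz":-42,"tx":15.9,"ty":12.9,"tz":11.2,"claw":0}]'
python3 - <<'E'
from h import *
print(pose()[0]);snap('wrist','w13',6,(210,210,310,310))
E
python3 -m creep '[{"wx":0,"wy":0,"wz":0,"tx":0,"ty":0,"tz":0.3,"claw":0},{"wx":0,"wy":0,"wz":0,"tx":0,"ty":0,"tz":0.6,"claw":0},{"wx":0,"wy":0,"wz":0,"tx":0,"ty":0,"tz":0.75,"claw":0},{"wx":0,"wy":0,"wz":0,"tx":0,"ty":0,"tz":0.75,"claw":0}]'
python3 - <<'E'
from h import *
snap('wrist','w14',6,(210,210,310,310));snap('scene','s14',14,(238,175,285,225))
E
```

```text
t: 11.65
tool_pos: [0.5787, -0.2172, 0.0248]
orientation: [0.514, 0.858, 0.0, -0.002]
wrist_force: [-1.7, -0.2, 1.8]
width: -0.003
[ 0.57866943 -0.21723362  0.02484727]
t: 12.1
tool_pos: [0.5808, -0.2199, 0.0203]
orientation: [0.515, 0.857, 0.0, 0.002]
wrist_force: [3.0, 0.2, 3.9]
width: 0.001
```

View pics/w13.png

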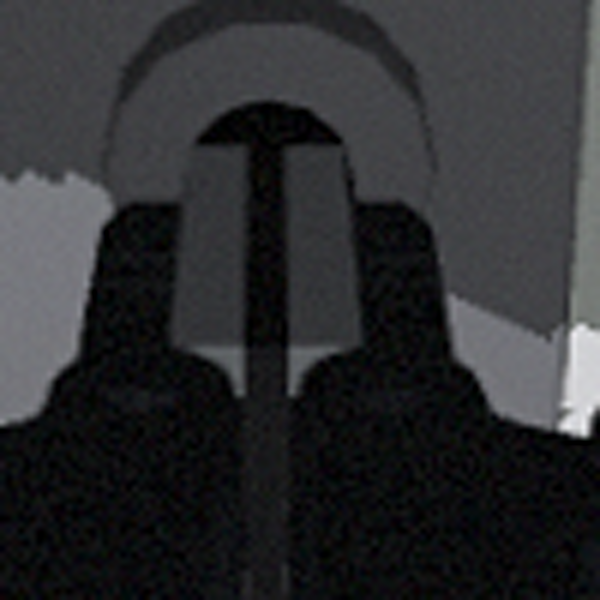

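View pics/w14.png

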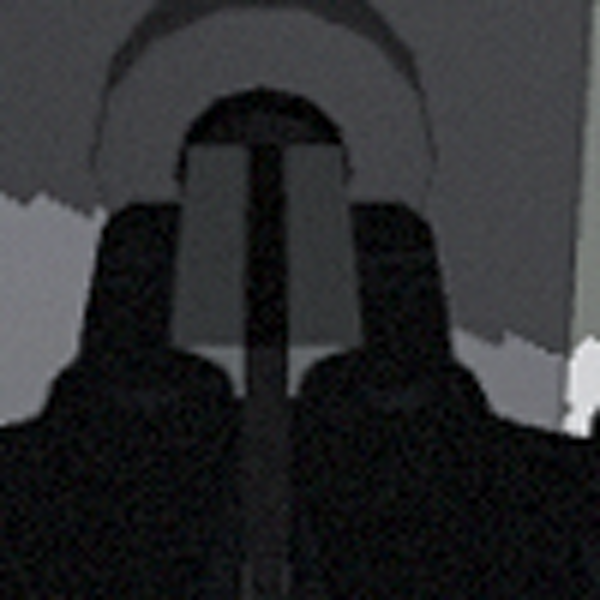

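View pics/s14.png

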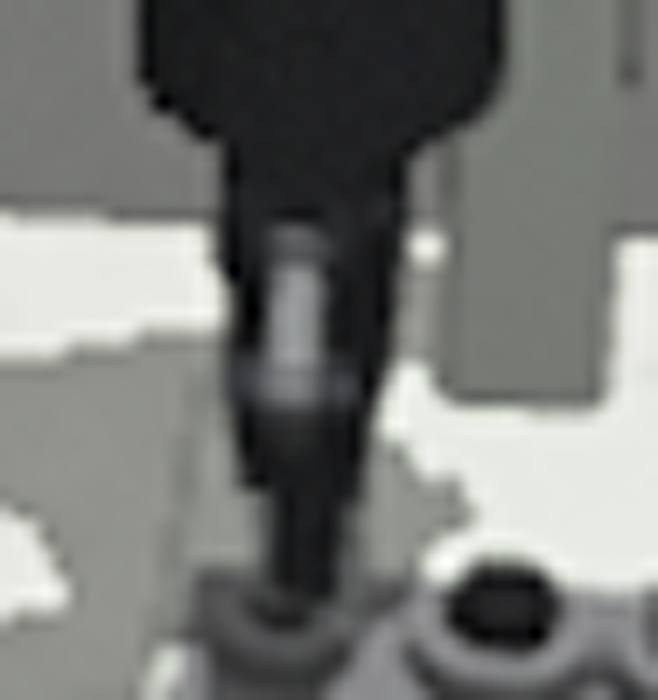

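```bash
python3 - <<'E'
from h import *
for n in('s3','s7','s8','s14'):
    im=np.load(f'pics/{n}.npy').mean(2).astype(int)
    print(n); print(im[212:226,252:268])
E
```

```text
s3
[[145 146 146 137 122 127 141 146 146 145 145 144 141 185 218 227]
 [146 146 146 148 149 150 150 149 147 146 145 143 138 205 236 233]
 [149 148 149 151 135 110 104 118 141 149 147 144 185 229 235 233]
 [117 113 116 114  87  44  32  61  96 119 127 121 190 230 227 221]
 [ 85  80  85  70  33  20  24  26  57 102 108 110 153 176 175 167]
 [ 81  84  85  68  26  22  22  21  46 107 132 132 138 136 135 134]
 [ 82  84  86  69  32  16  16  14  67 122 142 134 131 139 138 138]
 [ 77  78  86  82  61  34  32  50 104 139 140 124 127 140 132 132]
 [ 76  68  76  86  83  73 102 125 138 140 115 104 129 140 128 120]
 [ 76  62  61  71  76  77 113 136 118  96  76 101 137 141 118  82]
 [ 83  69  54  56  59  60  82  95  77  60  72 117 141 141 123  78]
 [ 85  78  63  56  54  57  64  67  65  77 110 135 140 140 138 104]
 [ 85  83  80  73  68  80  88  84 104 124 134 140 139 139 141 131]
 [ 82  84  84  82  79 108 130 127 134 142 140 139 139 139 139 140]]
s7
[[146 149 126  76  39  27  31  24  52  84 114 138 146 145 145 143]
 [147 149 127  76  40  24  31  27  49  82 123 145 146 145 143 140]
 [150 151 128  77  39
[... 1968 characters left out ...]
  33  78 100 122 140 138 129]
 [ 84  79  83  87  76  50  26  28  27  29  77  95  98 105 102 115]
 [ 82  82  84  73  67  64  46  41  32  42  80  94  84  81  78 112]
 [ 81  84  86  68  46  49  46  42  59  77  88  86  79  80 103 132]
 [ 76  77  84  82  60  38  34  40  70  88 102  93 100 124 124 134]
 [ 74  68  76  86  83  75  73  74  83  83  85  96 125 143 131 120]
 [101  60  60  69  76  79  82  82  76  65  59 104 138 141 118  83]
 [116  66  53  57  60  63  66  64  58  53  71 118 141 141 123  79]
 [117  75  64  57  55  55  55  54  52  73 111 134 139 139 138 104]
 [117  81  79  74  70  68  64  63  66 106 137 140 139 140 141 131]
 [ 97  83  85  83  83  82  80  79  80 117 141 139 138 139 139 141]]
```

```bash
python3 - <<'E'
from h import *
L=[]
for n in('w5','w9','w13','w14'):
    im=np.load(f'pics/{n}.npy')[212:250,228:282].astype(float)
    L.append(np.clip((cv2.GaussianBlur(im,(0,0),.6))*4,0,255).astype(np.uint8))
save(np.hstack(L),'cmp',3.6)
W=cv2
E
```

```text
(no output)
```

View pics/cmp.png

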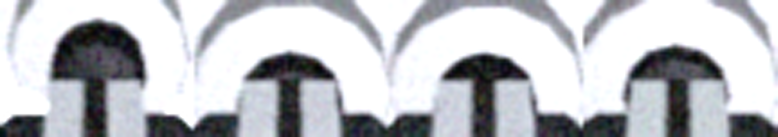

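With contrast stretched, w14 shows the cap's lighter top face nearly level with the collar, while in w5 it stood above. So the key really does sink, and the force stop was the bottom of its travel. Back to the tag, aiming from the wrist measurement.

```bash
python3 - <<'E'
from h import *
# wrist model at w12
m={'fx': 297.3186396354542, 'fy': 297.3186396354542, 'cx': 253.89460537096957, 'cy': 194.7019531792077, 'rvec': np.array([-2.82813966,  0.34828578,  0.0484917 ]), 'tvec': np.array([-0.48730225, -0.23654715,  0.24134456])}
f=lambda x,y:((x+.5)/5-.5+225,(y+.5)/5-.5+110)
P=lambda x,y,z=.058: atz(m,*f(x,y),z,True)
A=P(160,67);B=P(154,630);C=P(587,80);D=P(537,718)
print(A,B,np.linalg.norm(A-B),np.degrees(np.arctan2(*(B-A)[1::-1])),C,D,np.linalg.norm(C-D),np.degrees(np.arctan2(*(D-C)[1::-1])))
x=(D-C)/np.linalg.norm(D-C); h=np.arctan2(x[1],x[0])+np.pi/2
g=A+.025*x; print(g,h)
rel([g[0],g[1],.10],down(h))
E
```

```text
[ 0.43375944 -0.28284329  0.058     ] [ 0.40899488 -0.37852379  0.058     ] 0.0988334037727078 -104.51117454449172 [ 0.50280356 -0.30054316  0.058     ] [ 0.47442428 -0.41488724  0.058     ] 0.11781321340966629 -103.93869951065484
[ 0.42773735 -0.30710714  0.058     ] -0.2432761999070494
t cm [ -0.56 -17.57  -8.03] w deg [ 0.2   0.14 41.94]
```

```bash
python3 -m creep '[{"wx":0,"wy":0,"wz":0,"tx":0,"ty":0,"tz":-2.5,"claw":0},{"wx":0,"wy":0,"wz":2,"tx":0,"ty":-0.5,"tz":-6.5,"claw":0},{"wx":0,"wy":0,"wz":10,"tx":-0.1,"ty":-4.5,"tz":-8,"claw":0.8},{"wx":0,"wy":0,"wz":18,"tx":-0.3,"ty":-8.5,"tz":-8,"claw":1.6},{"wx":0,"wy":0,"wz":26,"tx":-0.4,"ty":-12.5,"tz":-8,"claw":1.6},{"wx":0,"wy":0,"wz":34,"tx":-0.5,"ty":-16,"tz":-8,"claw":1.6},{"wx":0.2,"wy":0.1,"wz":42,"tx":-0.6,"ty":-17.6,"tz":-8,"claw":1.6},{"wx":0.2,"wy":0.1,"wz":42,"tx":-0.6,"ty":-17.6,"tz":-8,"claw":1.6},{"wx":0.2,"wy":0.1,"wz":42,"tx":-0.6,"ty":-17.6,"tz":-8,"claw":1.6}]'
python3 - <<'E'
from h import *
print(pose()[0],pose()[2]['width'])
snap('wrist','w15',5,(180,90,330,245))
m=cam('wrist')
f=lambda q:(np.array(q)-[180,90])*5
P0,Q,s=pose()
x=np.array([-.2409,-.9706,0]);A=np.array([.43376,-.28284,.058])
for d in(0,.025,.05,.106):print(d,f(proj(m,A+d*x,True)))
rel([.42774,-.30711,.025],down(-.2433))
E
```

```text
t: 13.1
tool_pos: [0.4257, -0.3063, 0.098]
orientation: [0.787, 0.616, -0.001, -0.002]
wrist_force: [1.1, -0.7, -0.8]
width: 0.185
[ 0.42566787 -0.30627462  0.09802495] 0.18545960622189045
0 [373.64536322 454.1398063 ]
0.025 [373.4199258  621.50938063]
0.05 [373.18124654 775.93475593]
0.106 [ 372.64547257 1069.29619033]
t cm [-0.07  0.2   7.32] w deg [-0.27 -0.07  0.08]
```

View pics/w15.png

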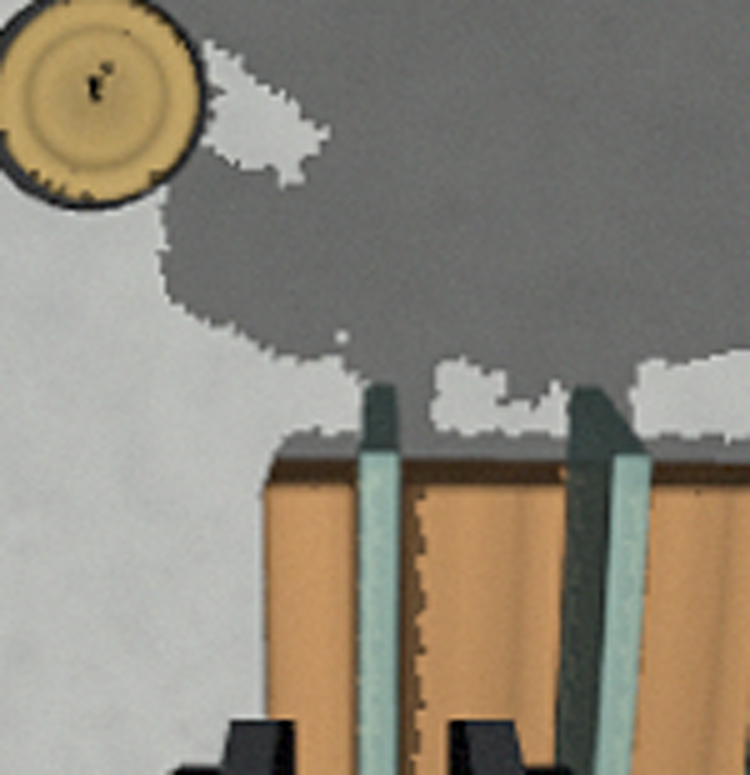

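Predicted clear-end pixel (373,454), seen at (379,455), so the measurement holds. Allowing for the camera's lateral bias, the fingers need about +0.6 mm in y. Descend straddling the tag.

```bash
python3 -m creep '[{"wx":0,"wy":0,"wz":0,"tx":0,"ty":0.06,"tz":1.5,"claw":1.6},{"wx":0,"wy":0,"wz":0,"tx":0,"ty":0.06,"tz":3.2,"claw":1.6},{"wx":0,"wy":0,"wz":0,"tx":0,"ty":0.06,"tz":4.2,"claw":1.6},{"wx":0,"wy":0,"wz":0,"tx":0,"ty":0.06,"tz":4.4,"claw":1.6}]'
python3 - <<'E'
from h import *
print(pose()[0]); rel([.42774,-.30711,.025],down(-.2433))
snap('wrist','w16',5,(180,90,330,245));snap('scene','s16',8,(230,210,320,280))
E
```

```text
t: 13.55
tool_pos: [0.4263, -0.3051, 0.0528]
orientation: [0.787, 0.617, -0.001, -0.003]
wrist_force: [-0.3, -0.2, 0.6]
width: 0.186
[ 0.42627764 -0.30514906  0.05284758]
t cm [-0.16  0.21  2.78] w deg [-0.4  -0.13  0.08]
```

View pics/w16.png

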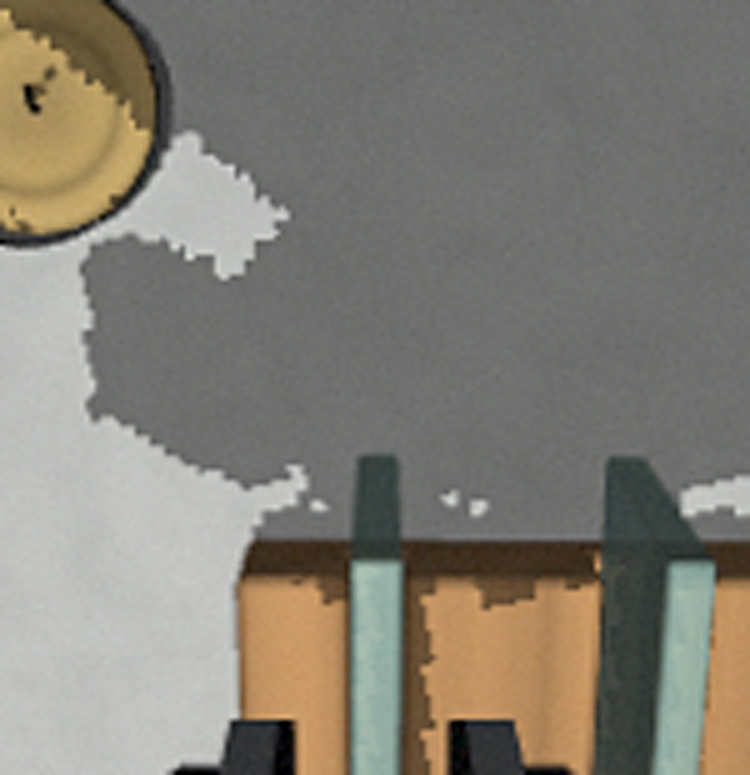

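View pics/s16.png

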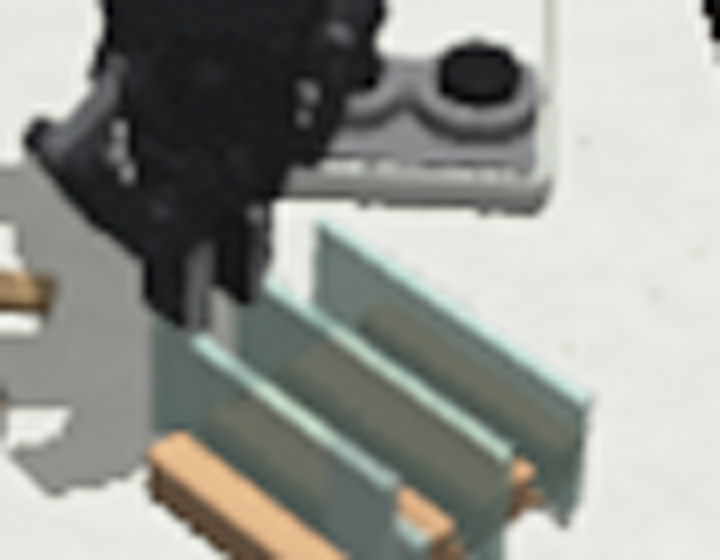

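The jaws straddle the tag evenly. Go down and close.

```bash
python3 -m creep '[{"wx":0,"wy":0,"wz":0,"tx":-0.1,"ty":0.05,"tz":1,"claw":1.6},{"wx":0,"wy":0,"wz":0,"tx":-0.15,"ty":0.05,"tz":2,"claw":1.6},{"wx":0,"wy":0,"wz":0,"tx":-0.15,"ty":0.05,"tz":2.7,"claw":1.6},{"wx":0,"wy":0,"wz":0,"tx":-0.15,"ty":0.05,"tz":3,"claw":1.6},{"wx":0,"wy":0,"wz":0,"tx":-0.15,"ty":0.05,"tz":3,"claw":1.6}]'
python3 - <<'E'
from h import *
print(pose()[0])
snap('wrist','w17',5,(180,90,330,245));snap('scene','s17',8,(230,210,320,280))
E
```

```text
t: 14.15
tool_pos: [0.4262, -0.3079, 0.0238]
orientation: [0.788, 0.616, -0.001, -0.002]
wrist_force: [-0.3, 0.3, 0.1]
width: 0.188
[ 0.42620767 -0.30790704  0.02376072]
```

View pics/w17.png

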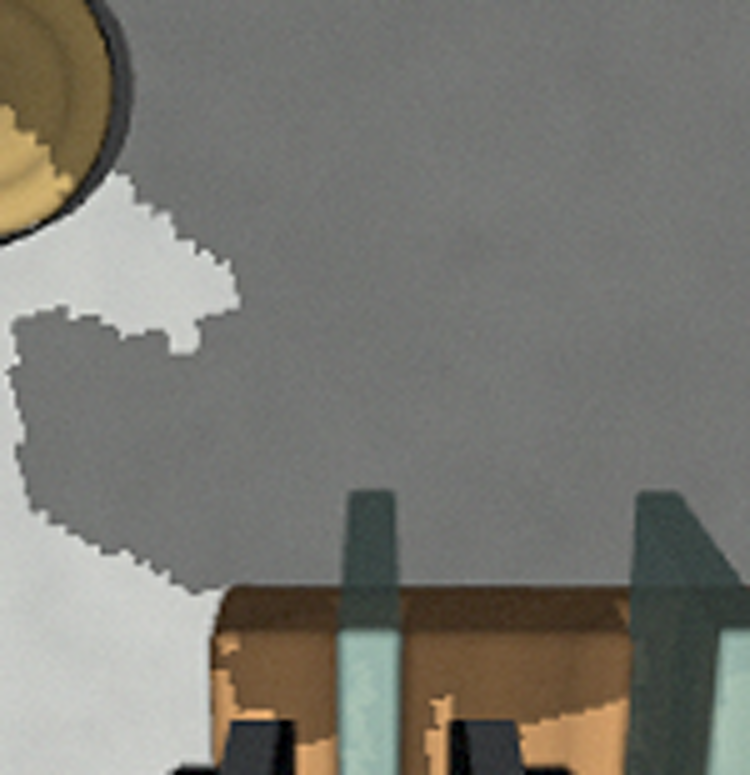

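View pics/s17.png

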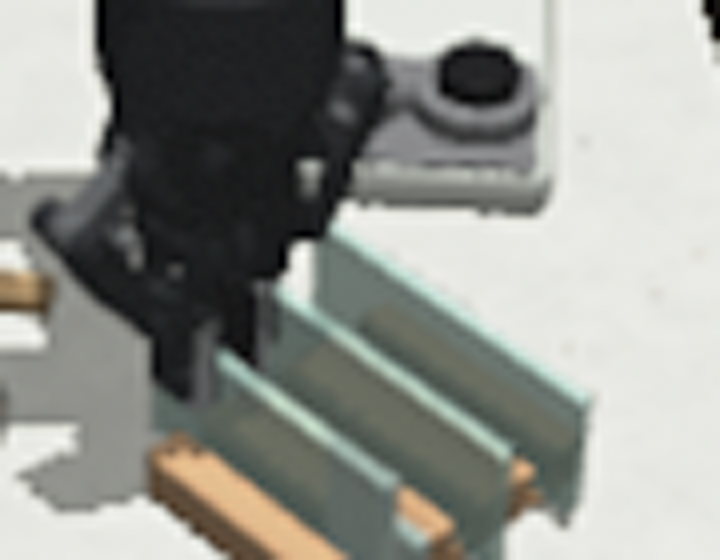

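```bash
python3 -m creep '[{"wx":0,"wy":0,"wz":0,"tx":0,"ty":0,"tz":0.4,"claw":1.6},{"wx":0,"wy":0,"wz":0,"tx":0,"ty":0,"tz":0.4,"claw":1.6},{"wx":0,"wy":0,"wz":0,"tx":0,"ty":0,"tz":0.4,"claw":0.8},{"wx":0,"wy":0,"wz":0,"tx":0,"ty":0,"tz":0.4,"claw":0.2},{"wx":0,"wy":0,"wz":0,"tx":0,"ty":0,"tz":0.4,"claw":0},{"wx":0,"wy":0,"wz":0,"tx":0,"ty":0,"tz":0.4,"claw":0},{"wx":0,"wy":0,"wz":0,"tx":0,"ty":0,"tz":0.4,"claw":0}]' 40
python3 - <<'E'
from h import *
print(pose()[0])
snap('wrist','w18',5,(180,90,330,245));snap('scene','s18',8,(230,210,320,280))
E
```

```text
t: 14.95
tool_pos: [0.4268, -0.3084, 0.0207]
orientation: [0.788, 0.616, -0.001, -0.002]
wrist_force: [-0.5, 0.9, 1.0]
width: 0.059
[ 0.42676195 -0.30837322  0.0207251 ]
```

View pics/w18.png

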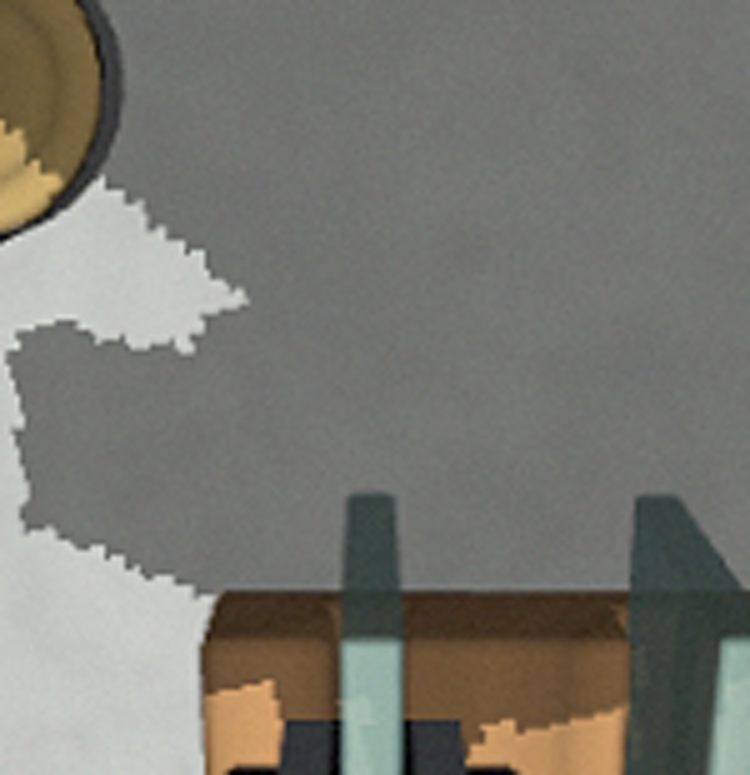

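The jaws stopped on the plate (5 mm reading). Lift straight up.

```bash
python3 -m creep '[{"wx":0,"wy":0,"wz":0,"tx":0,"ty":0,"tz":-0.5,"claw":0},{"wx":0,"wy":0,"wz":0,"tx":0,"ty":0,"tz":-1.2,"claw":0},{"wx":0,"wy":0,"wz":0,"tx":0,"ty":0,"tz":-2.5,"claw":0},{"wx":0,"wy":0,"wz":0,"tx":0,"ty":0,"tz":-4.5,"claw":0},{"wx":0,"wy":0,"wz":0,"tx":0,"ty":0,"tz":-7,"claw":0},{"wx":0,"wy":0,"wz":0,"tx":0,"ty":0,"tz":-10,"claw":0},{"wx":0,"wy":0,"wz":0,"tx":0,"ty":0,"tz":-13,"claw":0},{"wx":0,"wy":0,"wz":0,"tx":0,"ty":0,"tz":-16,"claw":0},{"wx":0,"wy":0,"wz":0,"tx":0,"ty":0,"tz":-16,"claw":0}]'
python3 - <<'E'
from h import *
print(pose()[0])
snap('wrist','w19',1.5);snap('scene','s19',5,(200,130,340,280))
E
```

```text
t: 15.95
tool_pos: [0.4303, -0.3115, 0.1872]
orientation: [0.788, 0.616, -0.0, 0.005]
wrist_force: [0.5, -1.0, -0.5]
width: 0.056
[ 0.43030588 -0.31148049  0.18720118]
```

View pics/w19.png

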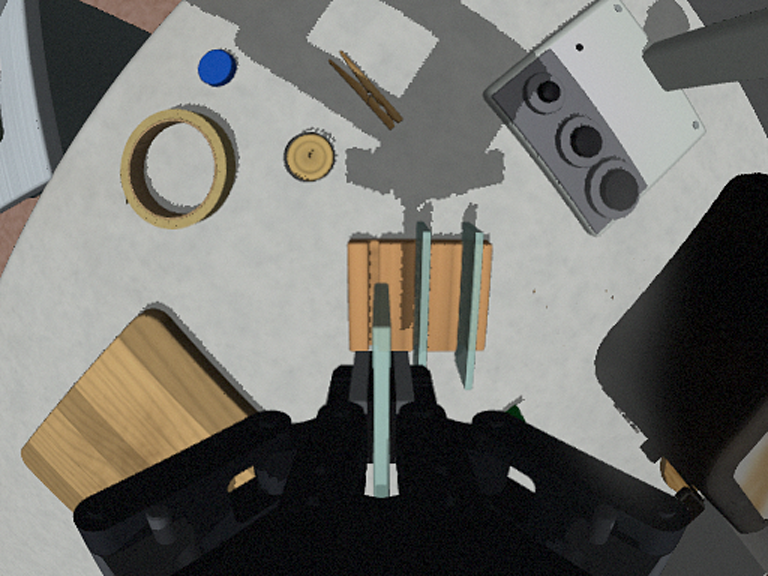

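View pics/s19.png

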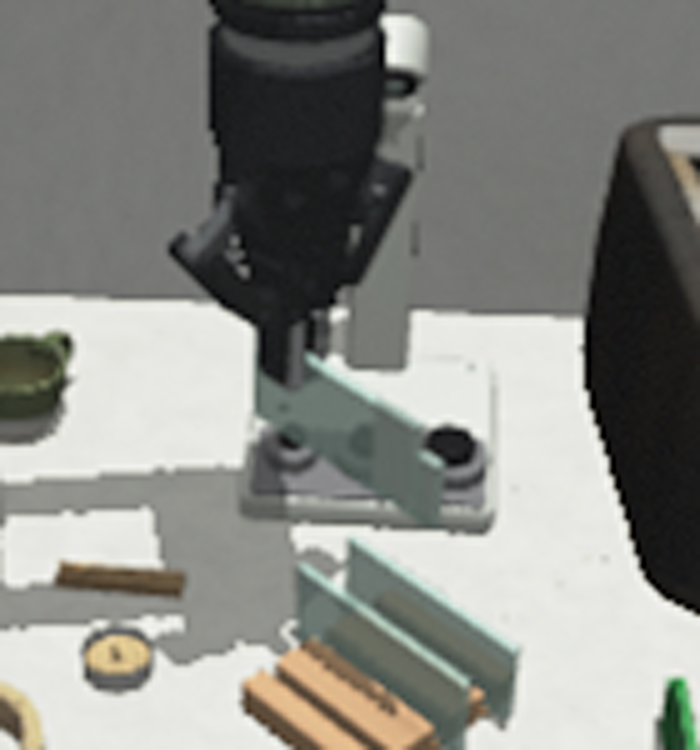

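The tag is out and both plain tags are still in place. Next, the target pose.

```bash
python3 - <<'E'
from h import *
T=cam('top')
print('toaster corners',[atz(T,u/1.5,v/1.5,.03).round(3) for u,v in((500,230),(415,120),(580,195))])
q=atz(T,222.5/7-.5+195,222.5/7-.5+60,.240); hx=np.array([.878,.479,0])
e=q+.0135*hx; e[2]=.224; print('eye',e,'spot',e-.0996*hx)
n=np.array([.766*.878,.766*.479,.6428]);n/=np.linalg.norm(n)
u=np.array([0,0,1])-n[2]*n;u/=np.linalg.norm(u)
M=np.array([np.cross(n,-u),n,-u]).T
L=np.array([.602,-.2575,.14]); lt=np.array([-.0714,.003,-.0123])
P=L-M@lt; print('TCP target',P,'tool x',M[:,0],'z',M[:,2])
rel(P,M)
p,m,s=pose(); print('label now',p+m@lt)
# decomposed staging: 4 cm back from spot along -hx & up 4cm
rel(P-.08*hx+[0,0,.03],M)
print(s['joint_positions'])
E
```

```text
toaster corners [array([ 0.595, -0.454,  0.03 ]), array([ 0.769, -0.318,  0.03 ]), array([ 0.654, -0.579,  0.03 ])]
eye [ 0.68399943 -0.20533323  0.224     ] spot [ 0.59655063 -0.25304163  0.224     ]
TCP target [ 0.5727277  -0.19213534  0.12864906] tool x [-0.47892218  0.87785736  0.        ] z [ 0.56424763  0.30782986 -0.7660714 ]
t cm [14.85 11.24  5.31] w deg [-38.2   14.9  -40.81]
label now [ 0.41348239 -0.37904168  0.19447446]
t cm [9.43 5.35 2.33] w deg [-38.2   14.9  -40.81]
[-0.78858413  0.13313088  1.6889794  -0.00172331  1.31989268 -0.5440666 ]
```

```bash
python3 -m creep '[{"wx":-4,"wy":1.6,"wz":-4.3,"tx":1.2,"ty":0.6,"tz":0,"claw":0},{"wx":-9,"wy":3.5,"wz":-9.6,"tx":2.5,"ty":1.3,"tz":0.3,"claw":0},{"wx":-14,"wy":5.5,"wz":-15,"tx":3.7,"ty":2,"tz":0.6,"claw":0},{"wx":-19,"wy":7.4,"wz":-20.3,"tx":5,"ty":2.7,"tz":1,"claw":0},{"wx":-24,"wy":9.4,"wz":-25.6,"tx":6.2,"ty":3.4,"tz":1.4,"claw":0},{"wx":-29,"wy":11.3,"wz":-31,"tx":7.4,"ty":4.1,"tz":1.8,"claw":0},{"wx":-34,"wy":13.3,"wz":-36.3,"tx":8.6,"ty":4.8,"tz":2.1,"claw":0},{"wx":-38.2,"wy":14.9,"wz":-40.8,"tx":9.4,"ty":5.4,"tz":2.3,"claw":0},{"wx":-38.2,"wy":14.9,"wz":-40.8,"tx":9.4,"ty":5.4,"tz":2.3,"claw":0},{"wx":-38.2,"wy":14.9,"wz":-40.8,"tx":9.4,"ty":5.4,"tz":2.3,"claw":0}]'
cat >> h.py <<'E'
def target():
    n=np.array([.766*.878,.766*.479,.6428]);n/=np.linalg.norm(n)
    u=np.array([0,0,1])-n[2]*n;u/=np.linalg.norm(u)
    M=np.array([np.cross(n,-u),n,-u]).T
    L=np.array([.602,-.2575,.14]); lt=np.array([-.0714,.003,-.0123])
    return L-M@lt,M
E
python3 - <<'E'
from h import *
P,M=target();rel(P,M);print(pose()[2]['joint_positions'])
snap('wrist','w20',1.5);snap('scene','s20',5,(200,120,340,270));snap('top','t20',1.5)
E
```

```text
t: 17.05
tool_pos: [0.5015, -0.2299, 0.156]
orientation: [0.482, 0.807, 0.294, 0.171]
wrist_force: [-0.1, -0.6, -0.4]
width: 0.058
t cm [-0.1   4.44  7.26] w deg [-0.16 -0.22 -0.36]
[-1.00753856  0.12092963  1.94525232  0.7712907   1.1619899  -1.85339731]
```

View pics/w20.png

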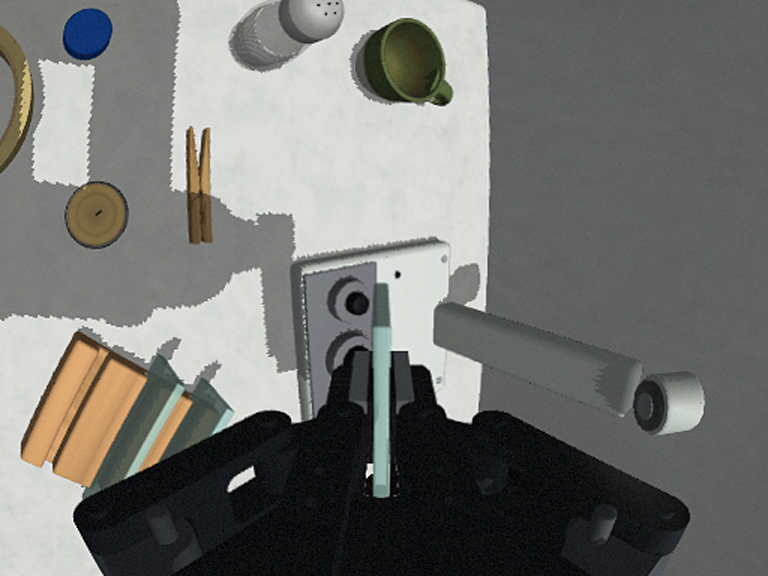

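View pics/s20.png

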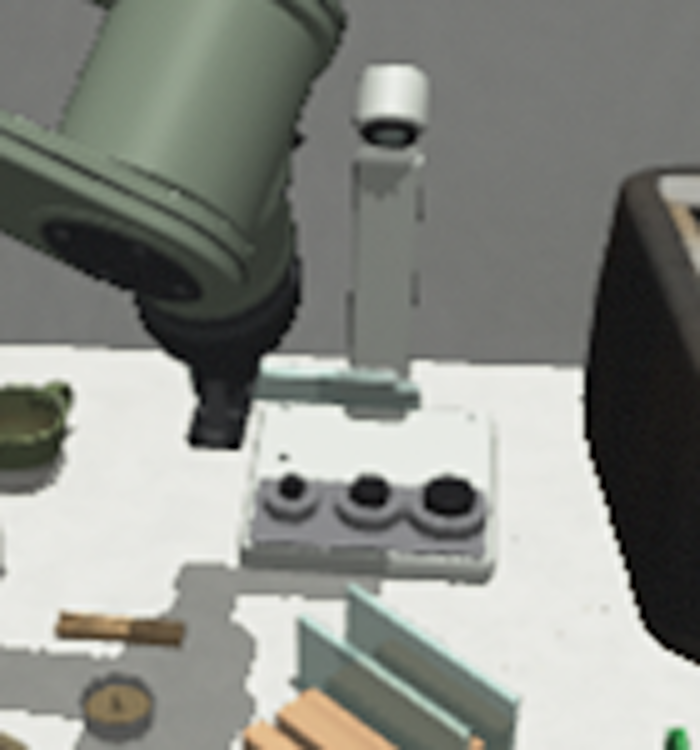

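The pose is as planned, and the eye is visible at (648,403). Advance to the read spot.

```bash
python3 -m creep '[{"wx":0,"wy":0,"wz":0,"tx":0,"ty":0.8,"tz":1.3,"claw":0},{"wx":0,"wy":0,"wz":0,"tx":0,"ty":2,"tz":3.3,"claw":0},{"wx":0,"wy":0,"wz":0,"tx":0,"ty":3.2,"tz":5.3,"claw":0},{"wx":0,"wy":0,"wz":0,"tx":0,"ty":4,"tz":6.6,"claw":0},{"wx":0,"wy":0,"wz":0,"tx":0,"ty":4.4,"tz":7.2,"claw":0},{"wx":0,"wy":0,"wz":0,"tx":0,"ty":4.4,"tz":7.2,"claw":0},{"wx":0,"wy":0,"wz":0,"tx":0,"ty":4.4,"tz":7.2,"claw":0}]'
python3 - <<'E'
from h import *
P,M=target();rel(P,M)
W=cam('wrist');p,m,s=pose()
snap('wrist','w21',1.5);snap('scene','s21',5,(200,120,340,270));snap('top','t21',5,(180,60,310,170))
E
```

```text
t: 17.9
tool_pos: [0.5725, -0.1922, 0.1309]
orientation: [0.48, 0.808, 0.294, 0.173]
wrist_force: [0.2, 0.0, -0.6]
width: 0.056
t cm [-0.   -0.13  0.19] w deg [-0.06 -0.09 -0.08]
```

View pics/w21.png

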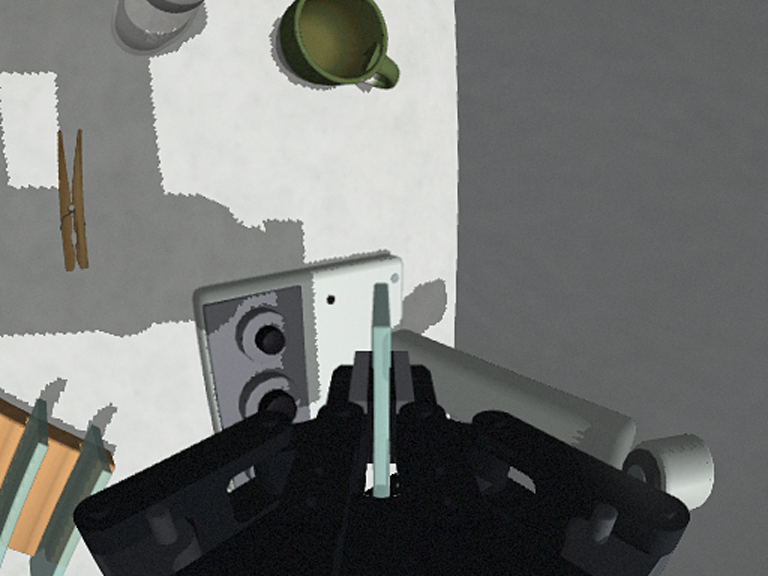

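View pics/s21.png

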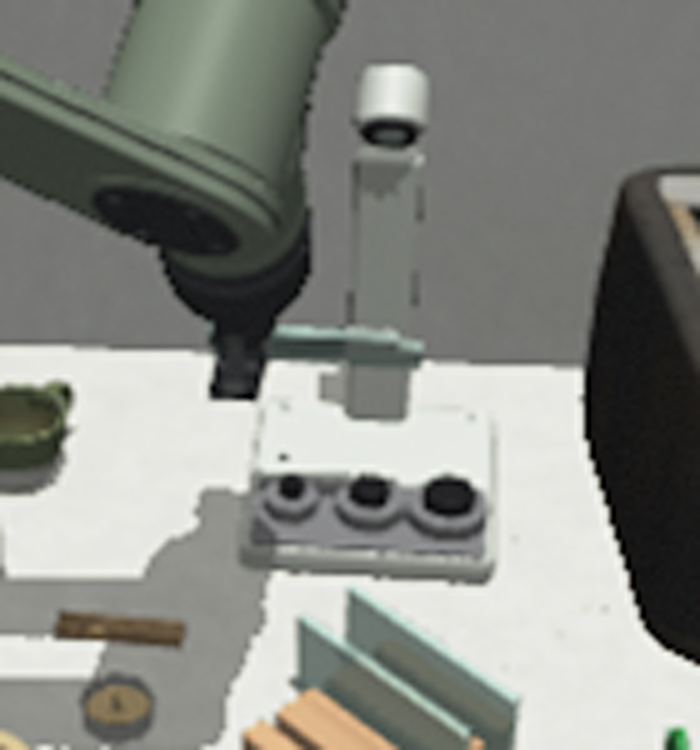

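View pics/t21.png

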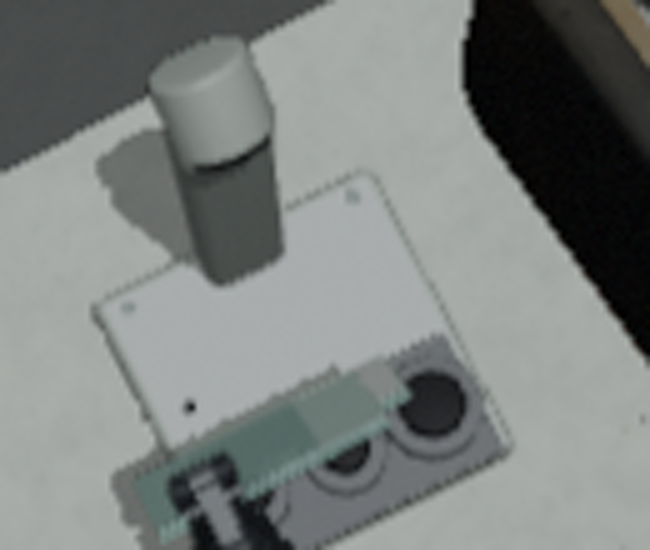

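```bash
python3 - <<'E'
from h import *
T=cam('top');f=lambda x,y:((x+.5)/5-.5+180,(y+.5)/5-.5+60)
print('label top cam',atz(T,*f(352,405),.14))
p,m,s=pose();lt=np.array([-.0714,.003,-.0123]);print('label FK',p+m@lt,'n',m[:,1])
im=np.load('pics/t21.npy');save(im,'t21z',12,(205,120,265,168))
# eye from w20
W=cam('wrist');Rw=R.from_rotvec(W['rvec']).as_matrix();C=-Rw.T@W['tvec']
ct=m.T@(C-p);Rt=Rw@m
m2=R.from_quat([0.482,0.807,0.294,0.171]).as_matrix();p2=np.array([.5015,-.2299,.156])
Rw2=Rt@m2.T;C2=p2+m2@ct
W2=dict(W);W2['rvec']=R.from_matrix(Rw2).as_rotvec();W2['tvec']=-Rw2@C2
e=atz(W2,648/1.5,403/1.5,.224,True);print('eye wrist',e,'spot',e-.0996*np.array([.878,.479,0]))
print('tri', tri((W2,W),((648/1.5,403/1.5),(649/1.5,471/1.5)),(1,1)))
E
```

```text
label top cam [ 0.59889786 -0.25833086  0.14      ]
label FK [ 0.60151385 -0.25814507  0.14206377] n [0.67413319 0.36501529 0.64211235]
eye wrist [ 0.68692054 -0.20832996  0.224     ] spot [ 0.59947174 -0.25603836  0.224     ]
tri (array([ 0.70527859, -0.20699755,  0.22266268]), array([0.00313988]))
```

View pics/t21z.png

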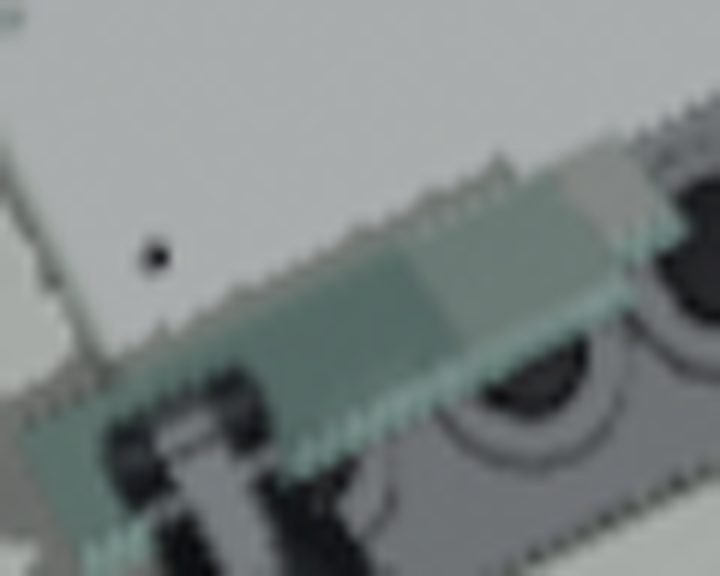

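The frosted field faces up toward the eye and the fingers are well clear of it. The wrist, top and joint readings agree on the label position within about 4 mm. I'll let it settle, then hand in.

```bash
python3 -m creep '[{"wx":0,"wy":0,"wz":0,"tx":0,"ty":0,"tz":0,"claw":0},{"wx":0,"wy":0,"wz":0,"tx":0,"ty":0,"tz":0,"claw":0},{"wx":0,"wy":0,"wz":0,"tx":0,"ty":0,"tz":0,"claw":0},{"wx":0,"wy":0,"wz":0,"tx":0,"ty":0,"tz":0,"claw":0}]'
python3 - <<'E'
from h import *
s=pose()[2];print(abs(s['qd']).max(),s['width'])
print(robot.job_done())
E
```

```text
t: 18.45
tool_pos: [0.5724, -0.1921, 0.1305]
orientation: [0.48, 0.808, 0.294, 0.173]
wrist_force: [1.0, -0.1, -1.1]
width: 0.053
0.002060966504942 0.05340422615437497
the job is handed in; nothing more can be done
None
```

I pressed the three keys one at a time, smallest to largest. Then I took the notched tag out of the rack by its clear end and handed the job in at 18.45 s, with the gripper holding its label in front of the reader's eye. No verdict is reported, so success is judged only by my own checks.

**Last checks before handing in**
- **Label position:** the label's centre was within about 4 mm of the estimated read spot by joint readings, the top camera and the wrist camera.
- **Facing:** the label was squarely facing the eye and tilted up. Its orientation was within about 0.2° of the commanded one.
- **Grip:** the grasp was about 71 mm from the label's centre, the arm was still, and the jaw reading was steady at the plate's thickness.
- **Surroundings:** the keys looked up, and the plain tags and the bystanders in view looked undisturbed.

**What disagreed**
- **Key height:** the fingers met the keys about 8–10 mm lower than expected, and the scene camera also showed the fingertips higher than the reported position. I went by force and the wrist view instead.
- **Extra press:** because of that, I pressed the smallest key a second time, before lifting the tag, to confirm it really sinks. An enhanced picture showed that it does.
- **Eye position:** a rough two-view wrist estimate put the eye about 2 cm farther back than the other two estimates. I trusted the other two, which agreed with each other.

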